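Set the last on the bench stand

TASK

Pick up the chrome shoe last and set it sole-up on the green bench stand: lower it over the spindle, turn it by feel until the stand's brass pin drops into its hole, then press it past the spring balls until the flange sits flush on the head, and let go. The head has been left clamped at an unknown angle, so never force it: until it is home keep your push on the stand under about 5 kg, and do not slam it down. Leave the tin, dauber, hammer and toolbox drawer as they are.

Things in the scene. Friction and masses are not known exactly. Their poses are not given: they have to be found in the camera images.
- last_grip (a point): Chrome cast shoe last standing sole-up on its flange, 0.5-0.85 kg. Point: centre of the foot plate's waist, on the bore axis, 99 mm above the flange's underside. x to the toe, z up. Foot plate 84 to 112 mm above the flange's underside, 134 mm to the toe, 95 mm to the heel. Waist sides flat, upright, 50 mm apart for 22 mm either way along x: grip there from above, across y.
- last_mouth (a point): Centre of the underside of the last's flange (86 mm along x, 62 mm along y, 12 mm thick), where its upright blind bore opens; axes as last_grip. Bore 22 mm across, 62 mm deep. Pin hole: 11 mm across, through the flange, 28 mm from the bore axis on the toe side (+x). Hub and neck between flange and foot plate are 44 mm across at most.
- stand_seat (a point): Green bench last stand, bolted down, foot 144 mm across with bolt ears along its x. Dark swivel head on top, 80 mm across; its flat face is the seat, 80 mm above the board. Point: on the spindle axis at seat level; axes of the foot (x level, z up), NOT turning with the head. The head is clamped (holds about 2.5 N m) at an unmeasured angle: the pin lies within 0.6 rad either way of this x axis.
- spindle_tip (a point): Top centre of the stand's spindle: 20 mm across, 55 mm tall above the seat, its top 8 mm tapering to 9 mm. The brass pin stands on the seat 28 mm from the spindle axis: 8 mm across, 16 mm tall, top 3.5 mm tapered to 4 mm. Until the pin is found the flange rests on it, 16 mm above the seat; it drops in when the angle is right to about 4 degrees. Spindle and pin are greased.
- spindle_root (a point): Point on the spindle axis 6 mm above the seat, where two spring balls stick out of the spindle, one either side. With the pin in its hole the flange stops on them about 10 mm above the seat. The last's own weight does not push them in; a total down-force of about 12 to 22 N does, and the flange then slides flush to the seat and stays there.
- tin: Yellow tin with a black twist cap, 75 mm across, 100 mm tall, standing; origin at the centre of its underside. Leave it alone.
- dauber: Black shoe dauber lying bristles down, 145 mm long, 32 mm high; origin on the board below its handle, x towards its round head. Leave it alone.
- hammer: Cobbler's hammer lying flat, 226 mm long, 28 mm high, its head towards +x; origin on the board below its handle. Leave it alone.
- drawer_pull (a point): Black pull in the middle of the front of the sliding drawer of the grey plastic toolbox (365 mm long, 196 mm deep, 180 mm tall with its handle, does not shift). Axes: the front faces -x. Leave it alone.

How it is judged:
On the way, in this order (a step that is already met when the one before it is completed fails the run):
1. the last's bore is over the spindle, the last upright (horizontal distance between last_mouth and stand_seat below 0.004 m and z of last_mouth in the frame of stand_seat below 0.045 m and angle between last_mouth's own z axis and vertical below 0.12 rad), for 0.1 s.
2. the pin is in its hole and the flange is pressed down flush on the seat (z of last_mouth in the frame of stand_seat below 0.002 m and horizontal distance between last_mouth and stand_seat below 0.003 m and angle between last_mouth's own z axis and vertical below 0.035 rad), for 0.2 s.
At the end, for the whole second after the job is handed in: The last is sole-up on the stand with the pin in its hole and its flange flush on the seat (within 2 mm of fully down, centred within 3 mm, upright within 2 degrees), at rest and let go (all of step 2 and linear speed of last below 0.01 m/s); the robot touches nothing.
It fails at once if the last is leaned on the stand with more than 50 N (about 5 kg) while its flange is still off the seat (contact force between last and stand above 50 N and z of last_mouth in the frame of stand_seat above 0.003 m).
It fails at once if the last is slammed down on the stand with more than 100 N (contact force between last and stand above 100 N).
It fails at once if the tin, dauber or hammer is moved more than 20 mm, the tin knocked over, or the toolbox drawer slid more than 20 mm (distance of any of tin, dauber, hammer, drawer_pull from where it was at the start of the episode above 0.02 m or angle between tin's own z axis and vertical above 0.3 rad).
It also fails if it takes over 72 s, if anything falls off the work surface, if the arm or the gripper's body presses on something with over 40 N, if the wrist force passes 120 N, or if a joint passes its speed limit or range.

ROBOT

A 6-joint arm with a two-finger parallel gripper is mounted at the origin on the work surface. World frame = base frame: x ahead of the robot, y to its left, z up, the work surface at z = 0. Lengths are in m, angles in rad, forces in N, time in s.
With the tool pointing down it reaches from about 0.4 to 0.825 m from the base axis. Payload 7 kg.
Tool frame: the origin (TCP) lies at the very end of the fingers, on their centre line; the grasp point (between the pads) lies 19 mm behind it; x points along the fingers, y is the direction in which the jaws open and shut, and the axes are right-handed (so a half turn about x gives the same grasp; the last joint's range is limited). The gripper opens to 88 mm and grips with 3 to 60 N. Pads are 19 mm wide; open, the fingers measure 130 mm over their backs; the gripper's body (78 mm by 193 mm) begins 47 mm behind the grasp point.
Start: joints at [1.458, 0.359, 0.012, 0, -1.224, -0.288], TCP at [0.263, 0.621, 0.204] pointing down, gripper open.
Joint ranges: [-3.07, 3.07], [-1.43, 2.12], [-1.02, 1.25], [-3.03, 1.67], [-3.05, -0], [-3.03, 3.03]. Speed limits (rad/s): [2.39, 2.39, 3.01, 3.14, 3.14, 3.14].

INTERFACE

Orientations are given as [roll, pitch, yaw] about the fixed x, y, z axes, in that order (R = Rz(yaw) Ry(pitch) Rx(roll)).
In Python, from station import arm, cams gives the robot as it stands. The module is installed in compiled form; this text tells all that it offers.
- The arm moves only by the tool carry_out, never from a script. Its argument "deltas" is a list of rows, each a list of 6 numbers: the shift along the tool's x, y, z in units of 0.04 m (1.0 is 0.04 m), then the turn, a rotation vector about the tool's x, y, z in units of 4 degrees (1.0 is 4 degrees). In form: [[tx, ty, tz, ax, ay, az], ...]. A call has 1 to 5 rows; each row shifts and turns the pose as measured when the row begins, along the tool's axes as they then stand; what a row does not reach is not made up. A row lasts 1/10 s, in which the tool goes at most 50 mm and 8.59 degrees, less where a joint would pass 70% of its speed; a pose out of reach is approached as far as the arm can. A call with a number of a shift or a turn outside -1 to 1 is refused whole. A call with a gripper value outside its range is refused whole. "hand" is the closure, from 0 (fully open) to 1 (shut), set as the call begins (left out, the last holds). The fingers move at their own pace and stop on an object; "newtons" is the grip in N (left out, the last holds). Time passes only in rows, so rows that do not move let the fingers close. It gives the time, the measured TCP pose, the force and the opening at its end, in the units of the state.
- arm.get_state(): the state, without advancing time (a new reading comes with each control period).
- cams.grab_frame(name): name is "scene" or "top"; returns a dict with "pixels" (480x640x3 uint8, red, green, blue), "fx", "fy", "cx", "cy" (pixels), "T" (4x4, takes a point from camera to world coordinates). Camera axes: x right, y up, looking along -z (the intrinsics and any distortion apply to the point x, -y, -z); pixel columns grow to the right and rows downward; lengths in m; the calibration is good to about 2 mm. A picture is of the moment at which its call begins. There is no depth.
- arm.job_done(): hands the job in, once; it reports no verdict.
The state is a dict: "t": time; "q": joint angles; "qd": joint speeds; "joint_efforts": joint torques, N m; "eef_pos": TCP position; "ee_rot": TCP orientation; "force": force on the tool from outside, world axes, zero at the start; "moment": the same for the moment, N m; "width": finger opening in m.
Only numpy, scipy, OpenCV 4.12 (cv2) and the standard library are available. Lean on these libraries where they do the work, as an engineer would, in place of code of your own. Each camera call takes 0.05 s, during which the arm holds its last target.

## Working session

There is one attempt and no reset: what is moved stays moved. The work goes in short steps, Python scripts to look and compute and a tool call to move; the robot and the scene stay as the last step left them, time stands still between calls to the robot, and variables do not carry over. Pictures are saved under pics/ and viewed, and the job is handed in when it is done.

Besides the shell and the picture viewer there is one more tool, called after "Emit:" by a JSON object that holds its "name" and its "arguments", one argument or row to a line. carry_out: Moves the arm, as the interface text tells. Shifts and turns lie within -1 to 1; 1 stands for 0.04 m of shift or 4 degrees of turn. Its arguments: {"type":"object","properties":{"deltas":{"type":"array","items":{"type":"array","items":{"type":"number","minimum":-1,"maximum":1}}},"hand":{"type":"number"},"newtons":{"type":"number"}},"required":["deltas"]}

```bash
mkdir -p pics; python3 - <<'E'
from station import arm,cams
import cv2,numpy as np
print(arm.get_state())
for n in("scene","top"):
    f=cams.grab_frame(n); cv2.imwrite(f"pics/{n}0.png",f["pixels"][:,:,::-1]); print({k:v for k,v in f.items() if k!="pixels"})
E
```

```text
{'t': 0.0, 'q': array([ 1.45809980e+00,  3.59406560e-01,  1.10212650e-02, -3.64297699e-04,
       -1.22408876e+00, -2.88100514e-01]), 'qd': array([-0.00031144, -0.00193327, -0.00065648, -0.00091047, -0.00148319,
       -0.00057476]), 'joint_efforts': array([ 1.81686799e-03, -5.82721066e+01,  2.93052292e+01,  6.99724495e+00,
        6.83402453e-03, -1.74524512e-04]), 'eef_pos': array([0.26316791, 0.62099207, 0.20349108]), 'ee_rot': array([ 1.65757084,  1.569084  , -1.88494293]), 'force': array([0.02723984, 0.33881308, 0.19963542]), 'moment': array([-0.0341937 , -0.01583936,  0.01354124]), 'width': 0.08762247514775295}
{'fx': 433.94439598934423, 'fy': 433.94439598934423, 'cx': 317.9034620379373, 'cy': 243.45572501728563, 'T': array([[-0.82304458, -0.44148164,  0.35733958,  0.94738087],
       [ 0.56765471, -0.61819603,  0.54369274,  0.59640423],
       [-0.01912446,  0.65032886,  0.75941203,  0.93594487],
       [ 0.        ,  0.        ,  0.        ,  1.        ]])}
{'fx': 511.4138263324051, 'fy': 511.4138263324051, 'cx': 315.7018848533823, 'cy': 237.25444335226453, 'T': array([[-0.02181404,  0.9889694 , -0.14650485,  0.37115171],
       [-0.99919112, -0.02651788, -0.03023092, -0.00562019],
       [-0.03378245,  0.14572689,  0.9887479 ,  1.36526755],
       [ 0.        ,  0.        ,  0.        ,  1.        ]])}
```

View pics/scene0.png

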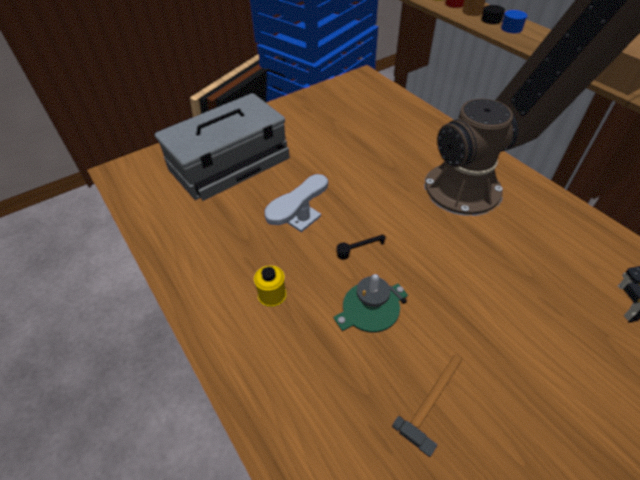

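View pics/top0.png

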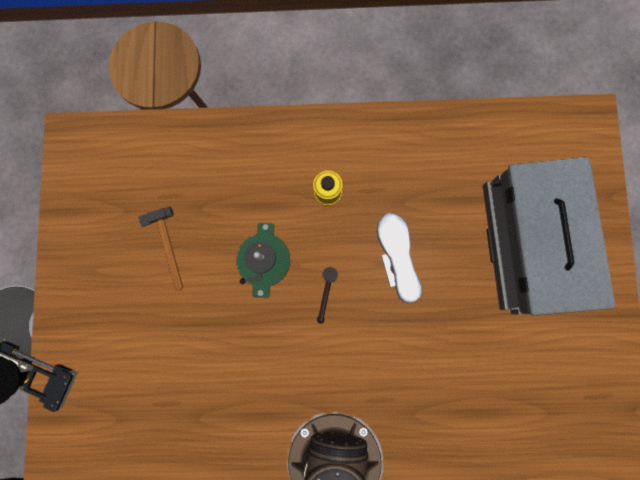

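The top view has the stand at about (261,258), the last at (400,257), the tin at (328,185), the dauber at (328,293) and the hammer at (165,245). I'll enlarge crops of the stand and last.

```bash
python3 - <<'E'
import cv2,numpy as np
t=cv2.imread("pics/top0.png"); s=cv2.imread("pics/scene0.png")
def crop(im,x,y,w,h,k,n): cv2.imwrite(n,cv2.resize(im[y:y+h,x:x+w],None,fx=k,fy=k,interpolation=cv2.INTER_CUBIC))
crop(t,360,205,80,100,6,"pics/tl.png");crop(t,225,215,80,90,6,"pics/ts.png")
crop(s,255,165,85,75,7,"pics/sl.png");crop(s,325,260,90,80,7,"pics/ss.png")
E
```

```text
(no output)
```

View pics/tl.png

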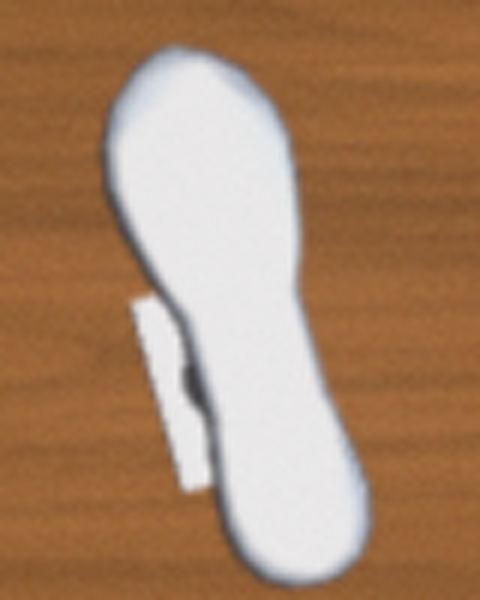

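View pics/ts.png

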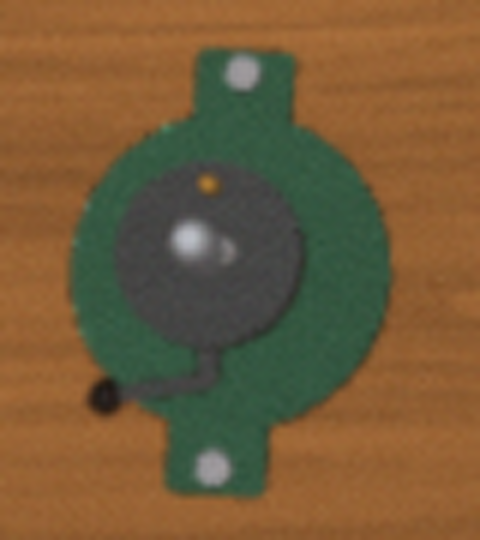

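View pics/sl.png

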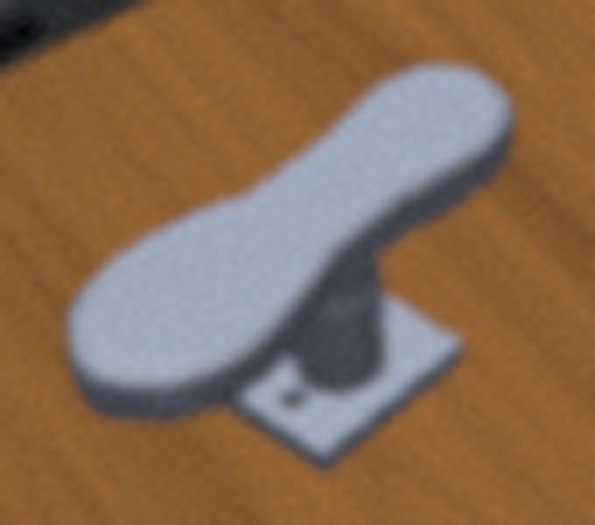

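View pics/ss.png

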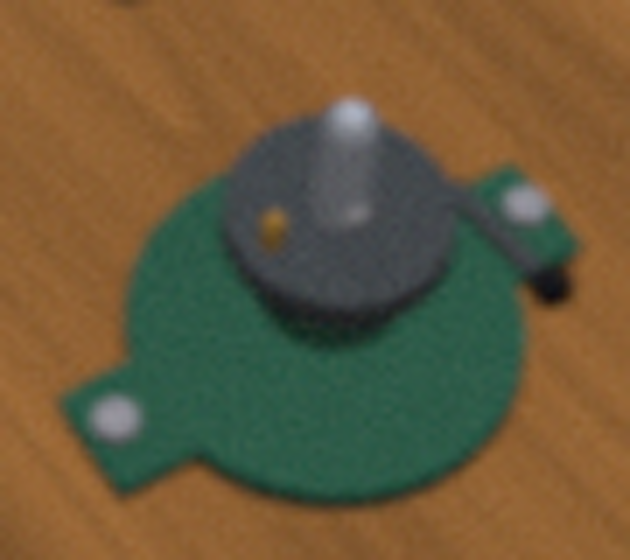

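```bash
cat >h.py <<'E'
import numpy as np,cv2
C={'scene':dict(f=433.94439598934423,cx=317.9034620379373,cy=243.45572501728563,T=np.array([[-0.82304458,-0.44148164,0.35733958,0.94738087],[0.56765471,-0.61819603,0.54369274,0.59640423],[-0.01912446,0.65032886,0.75941203,0.93594487],[0,0,0,1]])),
'top':dict(f=511.4138263324051,cx=315.7018848533823,cy=237.25444335226453,T=np.array([[-0.02181404,0.9889694,-0.14650485,0.37115171],[-0.99919112,-0.02651788,-0.03023092,-0.00562019],[-0.03378245,0.14572689,0.9887479,1.36526755],[0,0,0,1]]))}
def ray(n,uv,z):
    c=C[n];uv=np.atleast_2d(np.array(uv,float));d=np.stack([(uv[:,0]-c['cx'])/c['f'],-(uv[:,1]-c['cy'])/c['f'],-np.ones(len(uv))],1)@c['T'][:3,:3].T
    o=c['T'][:3,3];return (o+d*((z-o[2])/d[:,2])[:,None])[:,:2]
def proj(n,P):
    c=C[n];p=(np.atleast_2d(P)-c['T'][:3,3])@c['T'][:3,:3]
    return np.stack([c['cx']+c['f']*p[:,0]/-p[:,2],c['cy']-c['f']*p[:,1]/-p[:,2]],1)
K={'tl':('top',360,205,6),'ts':('top',225,215,6),'sl':('scene',255,165,7),'ss':('scene',325,260,7)}
def cr(k,pts,z):
    n,x,y,s=K[k];p=(np.atleast_2d(np.array(pts,float))+.5)/s-.5+[x,y];return ray(n,p,z)
E
python3 - <<'E'
from h import *
np.set_printoptions(precision=4,suppress=True)
print("tip",cr('ts',[190,240],.134),cr('ss',[352,112],.134))
print("head edges top l r t b",cr('ts',[[116,256],[302,256],[209,162],[209,350]],.08))
print("head scene l r t b",cr('ss',[[222,215],[457,215],[345,113],[330,312]],.08))
print("pin",cr('ts',[207,184],.096),cr('ss',[275,218],.095))
print("bolts",cr('ts',[[242,72],[212,467]],.014),cr('ss',[[115,418],[525,204]],.014))
print("flange t",cr('tl',[[132,302],[187,490]],.012)); print("flange s near-heel, near-toe, toe-far, hole",cr('sl',[[460,343],[322,458],[234,398],[292,398]],.012))
# head ellipse fit ; sole contours
for k,n,thr in(('tl','top',150),('sl','scene',130)):
    im=cv2.imread(f"pics/{n}0.png"); n_,x,y,s=K[k]; 
    sub=im[y:y+100,x:x+86].astype(int); m=((sub.min(2)>thr)).astype(np.uint8)
    big=cv2.resize(sub.min(2).astype(np.float32),None,fx=4,fy=4,interpolation=cv2.INTER_CUBIC)
    cs,_=cv2.findContours((big>thr).astype(np.uint8),cv2.RETR_EXTERNAL,cv2.CHAIN_APPROX_NONE)
    c=max(cs,key=cv2.contourArea)[:,0,:]; P=ray(n,(c+.5)/4-.5+[x,y],.112)
    np.save(f"{k}.npy",P)
    print(n,cv2.contourArea(c)/16,P.min(0),P.max(0))
E
```

```text
tip [[0.5149 0.1776]] [[0.519  0.1772]]
head edges top l r t b [[0.5152 0.2171]
 [0.5132 0.1382]
 [0.5543 0.1774]
 [0.4744 0.1778]]
head scene l r t b [[0.5535 0.157 ]
 [0.4888 0.2029]
 [0.4924 0.1479]
 [0.5482 0.2081]]
pin [[0.5427 0.176 ]] [[0.5468 0.1758]]
bolts [[0.604  0.1717]
 [0.4281 0.1862]] [[0.6056 0.1687]
 [0.4301 0.1832]]
flange t [[ 0.5197 -0.1379]
 [ 0.4364 -0.1585]]
flange s near-heel, near-toe, toe-far, hole [[ 0.4403 -0.1574]
 [ 0.5243 -0.1362]
 [ 0.5358 -0.1862]
 [ 0.5159 -0.172 ]]
top 1967.40625 [ 0.394  -0.2192] [ 0.6126 -0.1219]
scene 1079.625 [ 0.3993 -0.2177] [ 0.6172 -0.1192]
```

```bash
python3 - <<'E'
from h import *
np.set_printoptions(precision=4,suppress=True)
for k in('tl','sl'):
    P=np.load(k+'.npy')
    for a in(.244,):
        u=np.array([np.cos(a),np.sin(a)]);v=np.array([-u[1],u[0]])
        s=P@u;w=P@v;print(k,"toe,heel",s.max(),s.min(),"axis s",s.max()-.134,s.min()+.095, "len",s.max()-s.min())
        s0=(s.max()-.134+s.min()+.095)/2
        for d in(-.06,-.04,-.02,-.01,0,.01,.02,.04,.06,.08,.1):
            q=w[abs(s-s0-d)<.003];h=np.median(q[q>q.mean()]);l=np.median(q[q<q.mean()]);print(d,round(h,4),round(l,4),round(h-l,4),round((h+l)/2,4))
        print("expected flange centre s,w",np.array([.4877,-.1776])@u,np.array([.4877,-.1776])@v)
E
```

```text
tl toe,heel 0.5585593651464276 0.3346576139007465 axis s 0.42455936514642756 0.4296576139007465 len 0.22390175124568107
-0.06 -0.261 -0.3163 0.0553 -0.2886
-0.04 -0.263 -0.3147 0.0516 -0.2889
-0.02 -0.2666 -0.3122 0.0456 -0.2894
-0.01 -0.2669 -0.3122 0.0453 -0.2895
0 -0.2668 -0.3124 0.0456 -0.2896
0.01 -0.2667 -0.3125 0.0457 -0.2896
0.02 -0.2668 -0.3127 0.046 -0.2897
0.04 -0.261 -0.3193 0.0583 -0.2902
0.06 -0.2566 -0.3239 0.0673 -0.2903
0.08 -0.2542 -0.3268 0.0726 -0.2905
0.1 -0.2571 -0.3242 0.0671 -0.2907
expected flange centre s,w 0.43034834613781947 -0.2901609053205541
sl toe,heel 0.563364188822554 0.3399990855444276 axis s 0.429364188822554 0.43499908554442757 len 0.22336510327812642
-0.06 -0.2606 -0.316 0.0554 -0.2883
-0.04 -0.2631 -0.3144 0.0513 -0.2887
-0.02 -0.2663 -0.3122 0.0459 -0.2892
-0.01 -0.2668 -0.312 0.0452 -0.2894
0 -0.2665 -0.3124 0.0459 -0.2894
0.01 -0.2663 -0.312 0.0457 -0.2892
0.02 -0.2663 -0.3128 0.0465 -0.2895
0.04 -0.2612 -0.3193 0.058 -0.2902
0.06 -0.2567 -0.3242 0.0675 -0.2905
0.08 -0.2537 -0.3265 0.0728 -0.2901
0.1 -0.2555 -0.3235 0.068 -0.2895
expected flange centre s,w 0.43034834613781947 -0.2901609053205541
```

```bash
cat >>h.py <<'E'
from scipy.spatial.transform import Rotation as Ro
def cur():
    from station import arm
    s=arm.get_state();return s,s['eef_pos'],Ro.from_euler('xyz',s['ee_rot'])
def tgt(yaw):  # tool x down, tool y along world direction yaw+90deg (or flipped)
    y=np.array([-np.sin(yaw),np.cos(yaw),0]);x=np.array([0,0,-1.]);return Ro.from_matrix(np.stack([x,y,np.cross(x,y)],1))
def plan(p,yaw):
    s,P,R=cur();print("t",round(s['t'],2),"pos",P.round(4),"force",s['force'].round(1),"mom",s['moment'].round(2),"w",round(s['width'],4))
    print("tool axes (cols)\n",R.as_matrix().round(3)); 
    for f in(0,np.pi):
        T=tgt(yaw+f);print("turn units",((R.inv()*T).as_rotvec()/np.radians(4)).round(2))
    print("shift units",(R.inv().apply(np.array(p)-P)/.04).round(3)); yy=R.as_matrix()[:,1];print("yaw",np.arctan2(-yy[0],yy[1]).round(4))
E
python3 -c "
from h import *;np.set_printoptions(suppress=True)
plan([.4868,-.177,.2035],.237)"
```

```text
t 0.1 pos [0.2632 0.621  0.2036] force [-0.7  0.1  0.3] mom [ 0.01 -0.05  0.01] w 0.0879
tool axes (cols)
 [[-0.    -0.39  -0.921]
 [-0.001 -0.921  0.39 ]
 [-1.     0.002 -0.   ]]
turn units [35.86 -0.03 -0.01]
turn units [-9.14  0.   -0.02]
shift units [  0.03   16.187 -12.933]
yaw 2.7407
```

Emit:
{"name": "carry_out", "arguments": {
  "deltas": [
    [0,0,0,-1,0,0],
    [0,0,0,-1,0,0],
    [0,0,0,-1,0,0],
    [0,0,0,-1,0,0],
    [0,0,0,-1,0,0]
  ],
  "hand": 0
}}

```text
t: 0.6
eef_pos: [0.2626, 0.6196, 0.2007]
ee_rot: [1.306, 1.564, -1.876]
force: [0.3, 0.1, 0.5]
width: 0.0876
```

Emit:
{"name": "carry_out", "arguments": {
  "deltas": [
    [0,0,0,-1,0,0],
    [0,0,0,-1,0,0],
    [0,0,0,-1,0,0],
    [0,0,0,-1,0,0],
    [0,0,0,-0.14,0,0]
  ]
}}

```text
t: 1.1
eef_pos: [0.2621, 0.6181, 0.1978]
ee_rot: [0.998, 1.559, -1.882]
force: [0.4, 0.6, 0.5]
width: 0.0881
```

```bash
python3 -c "
from h import *;np.set_printoptions(suppress=True)
plan([.4868,-.177,.2035],.237)"
```

```text
t 1.1 pos [0.2621 0.6181 0.1978] force [0.4 0.6 0.5] mom [-0.04 -0.04 -0.04] w 0.0881
tool axes (cols)
 [[-0.004  0.259 -0.966]
 [-0.011 -0.966 -0.259]
 [-1.     0.01   0.006]]
turn units [-44.64   0.22   0.14]
turn units [ 0.36  0.09 -0.14]
shift units [ 0.06  20.655 -0.278]
yaw -2.8796
```

Emit:
{"name": "carry_out", "arguments": {
  "deltas": [
    [-0.05,1,0,0.1,0,0],
    [-0.05,1,0,0.1,0,0],
    [-0.05,1,0,0.1,0,0],
    [-0.05,1,0,0,0,0],
    [-0.05,1,0,0,0,0]
  ]
}}

```text
t: 1.6
eef_pos: [0.3105, 0.4206, 0.2058]
ee_rot: [1.063, 1.553, -1.842]
force: [0.0, 0.4, -0.0]
width: 0.0872
```

Emit:
{"name": "carry_out", "arguments": {
  "deltas": [
    [-0.05,1,0,0,0,0],
    [-0.05,1,0,0,0,0],
    [-0.05,1,0,0,0,0],
    [-0.05,1,0,0,0,0],
    [-0.05,1,0,0,0,0]
  ]
}}

```text
t: 2.1
eef_pos: [0.3565, 0.2173, 0.2191]
ee_rot: [1.069, 1.553, -1.845]
force: [-0.1, 0.9, 0.9]
width: 0.0876
```

Emit:
{"name": "carry_out", "arguments": {
  "deltas": [
    [-0.05,1,0,0,0,0],
    [-0.05,1,0,0,0,0],
    [-0.05,1,0,0,0,0],
    [-0.05,1,0,0,0,0],
    [-0.05,1,0,0,0,0]
  ]
}}

```text
t: 2.6
eef_pos: [0.4004, 0.0142, 0.2336]
ee_rot: [1.207, 1.556, -1.714]
force: [1.0, 1.5, 0.9]
width: 0.0879
```

```bash
python3 -c "
from h import *;np.set_printoptions(suppress=True)
plan([.4868,-.177,.2035],.237)"
```

```text
t 2.6 pos [0.4004 0.0142 0.2336] force [1.  1.5 0.9] mom [ 0.04 -0.18 -0.  ] w 0.0879
tool axes (cols)
 [[-0.002  0.219 -0.976]
 [-0.015 -0.976 -0.219]
 [-1.     0.014  0.005]]
turn units [44.77 -0.31 -0.12]
turn units [-0.23  0.08 -0.2 ]
shift units [ 0.818  5.127 -1.063]
yaw -2.9206
```

Emit:
{"name": "carry_out", "arguments": {
  "deltas": [
    [0,1,-0.22,-0.1,0,-0.1],
    [0,1,-0.22,-0.1,0.1,-0.1],
    [0,1,-0.22,0,0,0],
    [0,0.95,-0.22,0,0,0],
    [0,0.9,-0.2,0,0,0]
  ]
}}

```text
t: 3.1
eef_pos: [0.4871, -0.1743, 0.2361]
ee_rot: [-2.951, 1.563, 0.416]
force: [1.7, 1.6, 0.1]
width: 0.0882
```

Emit:
{"name": "carry_out", "arguments": {
  "deltas": [
    [0,0,0,0,0,0]
  ]
}}

```text
t: 3.2
eef_pos: [0.488, -0.1776, 0.2351]
ee_rot: [-2.935, 1.565, 0.427]
force: [-0.6, 0.7, -0.9]
width: 0.0876
```

```bash
python3 -c "
from h import *;np.set_printoptions(suppress=True)
plan([.4868,-.177,.08],.237)
from station import cams
for n in('top','scene'):
    cv2.imwrite(f'pics/{n}1.png',cams.grab_frame(n)['pixels'][:,:,::-1])
"
```

```text
t 3.2 pos [ 0.488  -0.1776  0.2351] force [-0.6  0.7 -0.9] mom [ 0.01  0.09 -0.  ] w 0.0876
tool axes (cols)
 [[ 0.005  0.219 -0.976]
 [ 0.002 -0.976 -0.219]
 [-1.    -0.001 -0.005]]
turn units [44.76  0.02  0.12]
turn units [-0.24 -0.08  0.02]
shift units [ 3.877 -0.017  0.047]
yaw -2.9211
```

View pics/scene1.png

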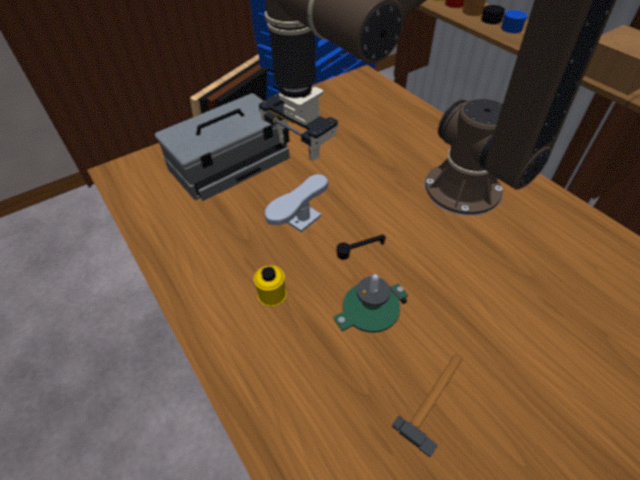

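The open fingers hang above the last, near (296,140). Now I'll descend.

Emit:
{"name": "carry_out", "arguments": {
  "deltas": [
    [1,0,0.02,-0.15,-0.08,0],
    [1,0,0.03,-0.1,0,0],
    [0.8,0,0,0,0,0],
    [0.6,0,0,0,0,0],
    [0.2,0,0,0,0,0]
  ]
}}

```text
t: 3.8
eef_pos: [0.4856, -0.171, 0.0906]
ee_rot: [-3.108, 1.563, 0.274]
force: [0.9, -0.1, 0.1]
width: 0.0877
```

```bash
python3 -c "
from h import *;np.set_printoptions(suppress=True)
plan([.4868,-.177,.08],.237)
from station import cams
for n in('scene',):
    im=cams.grab_frame(n)['pixels'][:,:,::-1][100:250,220:380]
    cv2.imwrite(f'pics/{n}2.png',cv2.resize(im,None,fx=4,fy=4))
"
```

```text
t 3.8 pos [ 0.4856 -0.171   0.0906] force [ 0.9 -0.1  0.1] mom [-0.09  0.05  0.02] w 0.0877
tool axes (cols)
 [[ 0.008  0.238 -0.971]
 [ 0.002 -0.971 -0.238]
 [-1.    -0.    -0.008]]
turn units [-44.95  -0.01  -0.18]
turn units [ 0.05 -0.12  0.  ]
shift units [0.266 0.152 0.009]
yaw -2.9013
```

View pics/scene2.png

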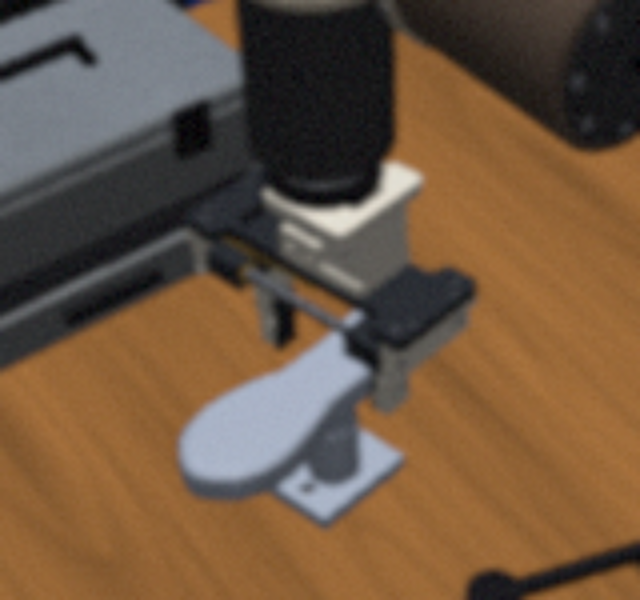

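```bash
python3 -c "
from h import *;np.set_printoptions(suppress=True)
s,P,R=cur()
for d in(-.044,.044):
    q=P+R.apply([0,d,0]); print(((proj('scene',q)-[220,100])*4).round(0))
print(((proj('scene',[[.4868,-.177,.012],[.4868,-.177,.112]])-[220,100])*4).round(0))
"
```

```text
[[382. 420.]]
[[291. 364.]]
[[335. 465.]
 [328. 365.]]
```

```bash
python3 -c "
from h import *;np.set_printoptions(suppress=True)
s,P,R=cur();print(s['t'],P)
from station import cams
for n,x,y,w,h,k in(('scene',260,150,90,75,8),('top',340,190,110,120,5)):
    im=np.ascontiguousarray(cams.grab_frame(n)['pixels'][:,:,::-1][y:y+h,x:x+w])
    im=cv2.resize(im,None,fx=k,fy=k,interpolation=cv2.INTER_CUBIC)
    for d in(-.044,.044):
        for a in (-.0095,.0095):
            q=((proj(n,P+R.apply([0,d,a]))[0]-[x,y]+.5)*k-.5).astype(int); cv2.circle(im,q.tolist(),3,(0,0,255),-1)
    for z in(.012,.112):
        q=((proj(n,[.4868,-.177,z])[0]-[x,y]+.5)*k-.5).astype(int); cv2.circle(im,q.tolist(),3,(0,255,0),-1)
    cv2.imwrite(f'pics/{n}3.png',im)
"
```

```text
3.85 [ 0.4856366  -0.17105915  0.09045505]
```

View pics/scene3.png

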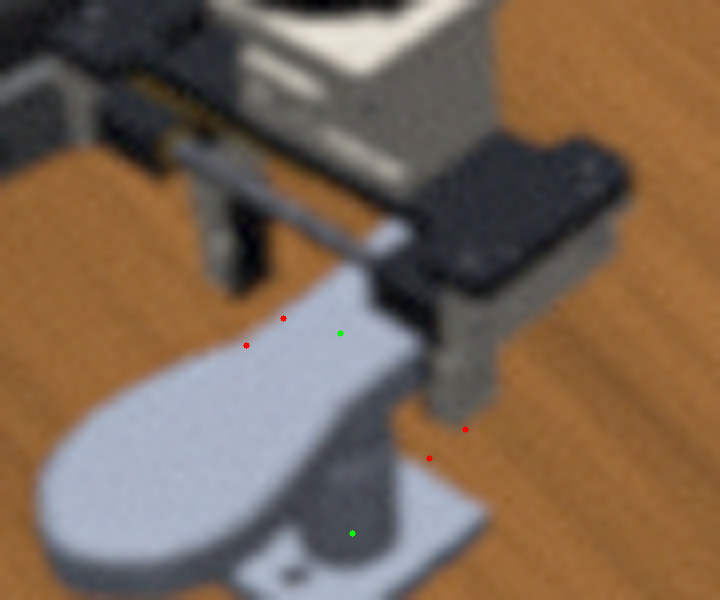

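View pics/top3.png

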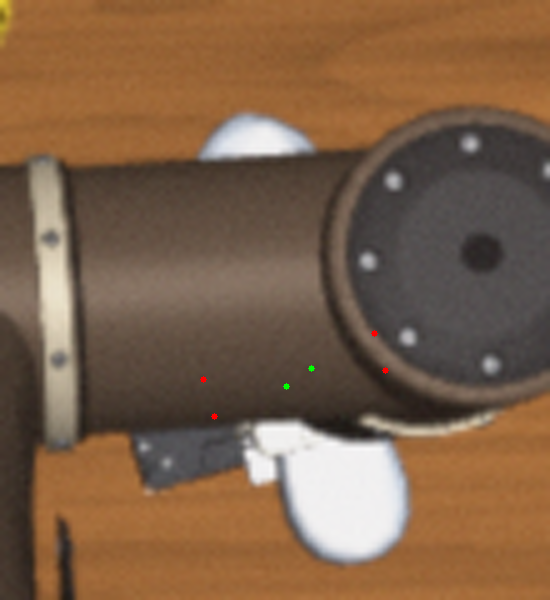

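```bash
python3 -c "
from h import *;np.set_printoptions(suppress=True)
R=tgt(-2.9211).as_matrix();P=np.array([.488,-.1776,.2351])
im=cv2.imread('pics/scene1.png');x,y,w,h,k=240,70,110,90,7
im=cv2.resize(im[y:y+h,x:x+w],None,fx=k,fy=k,interpolation=cv2.INTER_CUBIC)
for d in(-.044,.044):
  for a in (-.0095,.0095):
    for b in (0,-.019-.047):
      q=((proj('scene',P+R@[b,d,a])[0]-[x,y]+.5)*k-.5).astype(int); cv2.circle(im,q.tolist(),3,(0,0,255),-1)
cv2.imwrite('pics/s1c.png',im)
"
```

```text
(no output)
```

View pics/s1c.png

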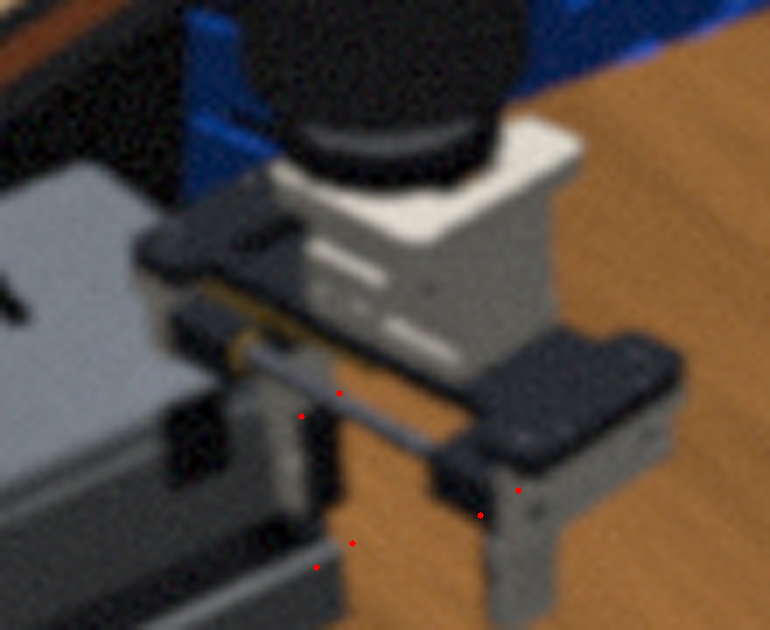

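```bash
python3 -c "
from h import *;np.set_printoptions(suppress=True)
R=tgt(2.7407).as_matrix();P=np.array([.2632,.621,.2035])
for n,(x,y,w,h,k) in dict(top=(0,320,100,110,6),scene=(560,230,80,110,6)).items():
  im=cv2.imread(f'pics/{n}0.png')
  im=cv2.resize(im[y:y+h,x:x+w],None,fx=k,fy=k,interpolation=cv2.INTER_CUBIC)
  for d in(-.044,.044,-.065,.065):
   for a in (-.0095,.0095):
    for b in (0,-.019-.047):
      q=((proj(n,P+R@[b,d,a])[0]-[x,y]+.5)*k-.5).astype(int); cv2.circle(im,q.tolist(),2,(0,0,255) if b==0 else (0,255,0),-1)
  cv2.imwrite(f'pics/c0{n}.png',im)
"
```

```text
(no output)
```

View pics/c0top.png

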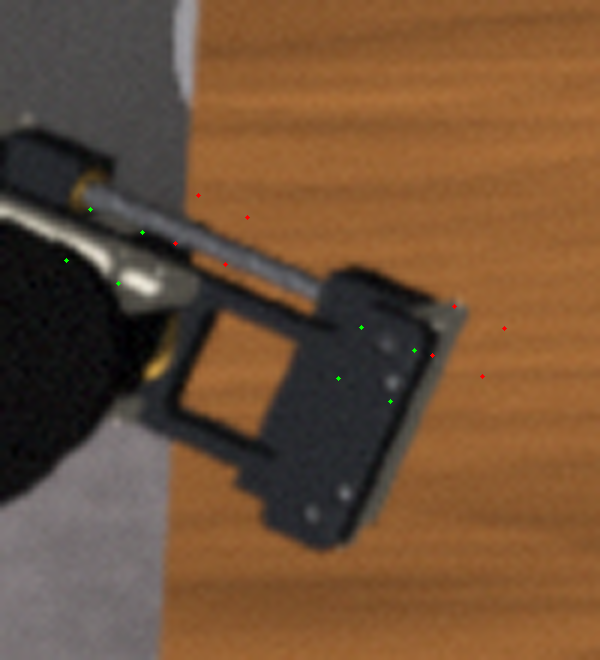

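View pics/c0scene.png

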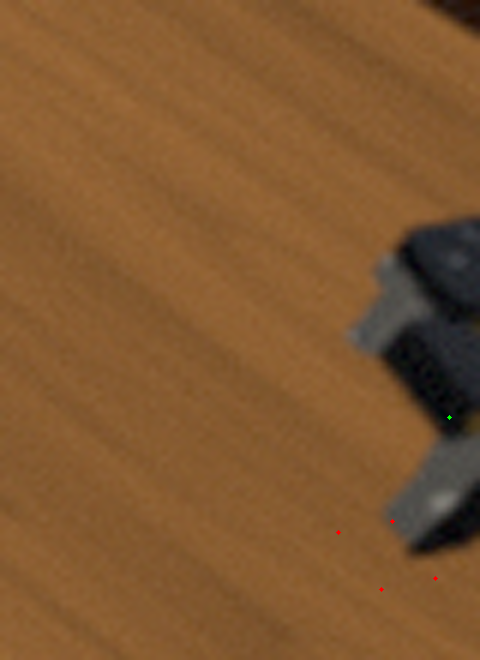

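Emit:
{"name": "carry_out", "arguments": {
  "deltas": [
    [0.15,0.12,0,0,-0.1,0],
    [0.15,0.05,0,0,0,0],
    [0,0,0,0,0,0]
  ]
}}

```text
t: 4.25
eef_pos: [0.4926, -0.1784, 0.0844]
ee_rot: [2.835, 1.56, -0.064]
force: [-0.8, 0.9, 0.4]
width: 0.0877
```

```bash
cat >>h.py <<'E'
def snap(n,x,y,w,h,k,name,dots=()):
    from station import cams
    im=np.ascontiguousarray(cams.grab_frame(n)['pixels'][:,:,::-1]);cv2.imwrite(f'pics/full_{name}.png',im)
    im=cv2.resize(im[y:y+h,x:x+w],None,fx=k,fy=k,interpolation=cv2.INTER_CUBIC)
    for p in dots: cv2.circle(im,((proj(n,p)[0]-[x,y]+.5)*k-.5).astype(int).tolist(),3,(0,0,255),-1)
    cv2.imwrite(f'pics/{name}.png',im)
E
python3 -c "
from h import *;np.set_printoptions(suppress=True)
plan([.4868,-.177,.08],.237)
s,P,R=cur()
snap('scene',260,150,90,75,8,'s4',[P+R.apply([0,d,a]) for d in(-.044,.044) for a in(-.0095,.0095)])
"
```

```text
t 4.25 pos [ 0.4926 -0.1784  0.0844] force [-0.8  0.9  0.4] mom [-0.11  0.01 -0.03] w 0.0877
tool axes (cols)
 [[ 0.011  0.24  -0.971]
 [-0.001 -0.971 -0.24 ]
 [-1.     0.003 -0.011]]
turn units [-44.93   0.07  -0.24]
turn units [ 0.07 -0.15 -0.05]
shift units [ 0.109 -0.069  0.133]
yaw -2.8995
```

View pics/s4.png

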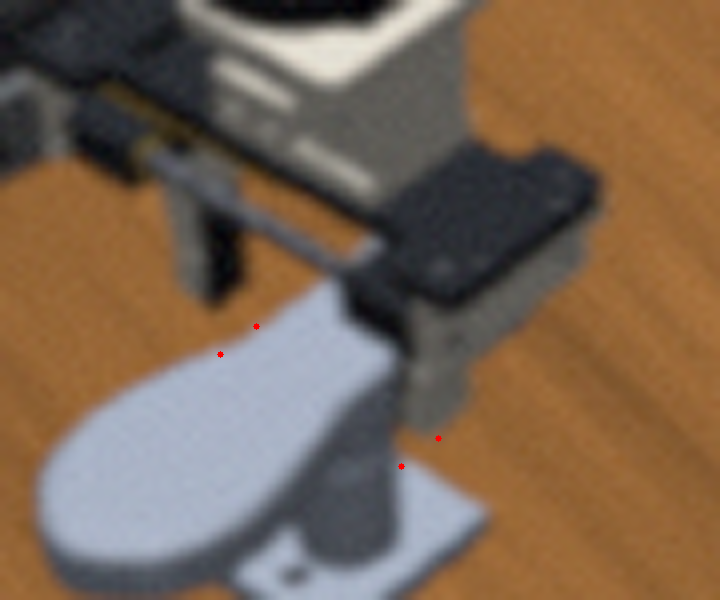

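Emit:
{"name": "carry_out", "arguments": {
  "deltas": [
    [0.2,-0.05,0.12,0,-0.15,0],
    [0.2,0,0.02,0,0,0],
    [0,0,0,0,0,0]
  ]
}}

```text
t: 4.6
eef_pos: [0.4867, -0.1781, 0.0681]
ee_rot: [1.773, 1.567, -1.127]
force: [-0.4, -0.2, -0.0]
width: 0.0875
```

```bash

python3 -c "
from h import *;np.set_printoptions(suppress=True)
plan([.4868,-.177,.068],.237)
s,P,R=cur()
snap('scene',260,150,90,75,8,'s5',[P+R.apply([0,d,a]) for d in(-.044,.044) for a in(-.0095,.0095)])
"
```

```text
t 4.6 pos [ 0.4867 -0.1781  0.0681] force [-0.4 -0.2 -0. ] mom [-0.08  0.01  0.02] w 0.0875
tool axes (cols)
 [[ 0.002  0.239 -0.971]
 [-0.003 -0.971 -0.239]
 [-1.     0.004 -0.001]]
turn units [-44.94   0.09  -0.02]
turn units [ 0.06 -0.01 -0.05]
shift units [ 0.001 -0.025 -0.009]
yaw -2.9003
```

View pics/s5.png

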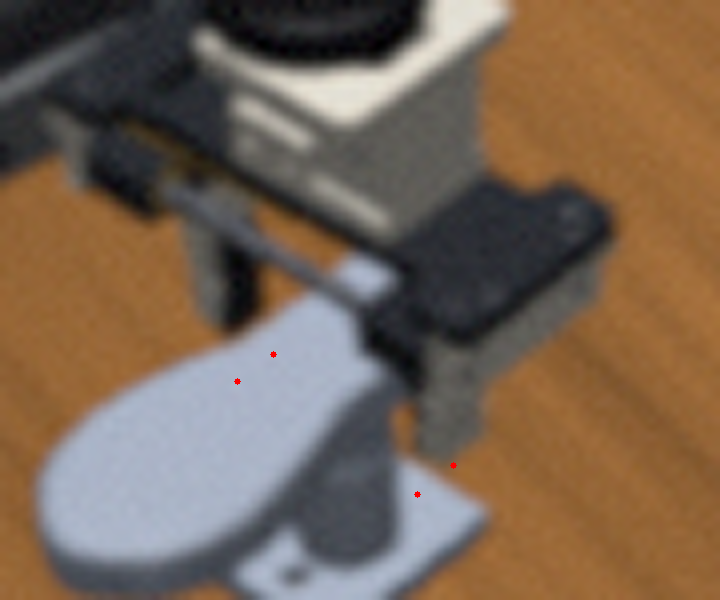

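Emit:
{"name": "carry_out", "arguments": {
  "deltas": [
    [-0.01,0,0,0,0,0],
    [-0.01,0,0,0,0,0],
    [-0.01,0,0,0,0,0],
    [-0.01,0,0,0,0,0],
    [-0.01,0,0,0,0,0]
  ],
  "hand": 1,
  "newtons": 20
}}

```text
t: 5.15
eef_pos: [0.4874, -0.1781, 0.071]
ee_rot: [1.93, 1.566, -0.97]
force: [0.6, -0.4, 0.0]
width: 0.053
```

Emit:
{"name": "carry_out", "arguments": {
  "deltas": [
    [-0.01,0,0,0,0,0],
    [-0.01,0,0,0,0,0],
    [-0.01,0,0,0,0,0]
  ],
  "newtons": 50
}}

```text
t: 5.45
eef_pos: [0.4863, -0.1779, 0.0713]
ee_rot: [1.543, 1.568, -1.358]
force: [-0.0, -0.2, -5.2]
width: 0.0495
```

```bash

python3 -c "
from h import *;np.set_printoptions(suppress=True)
plan([.4868,-.177,.2],.237)
snap('scene',260,150,90,75,8,'s6')
"
```

```text
t 5.45 pos [ 0.4863 -0.1779  0.0713] force [-0.  -0.2 -5.2] mom [-0.08 -0.2  -0.05] w 0.0495
tool axes (cols)
 [[ 0.001  0.239 -0.971]
 [-0.003 -0.971 -0.239]
 [-1.     0.003  0.   ]]
turn units [-44.94   0.07   0.  ]
turn units [ 0.06  0.   -0.04]
shift units [-3.219 -0.008 -0.018]
yaw -2.9007
```

View pics/s6.png

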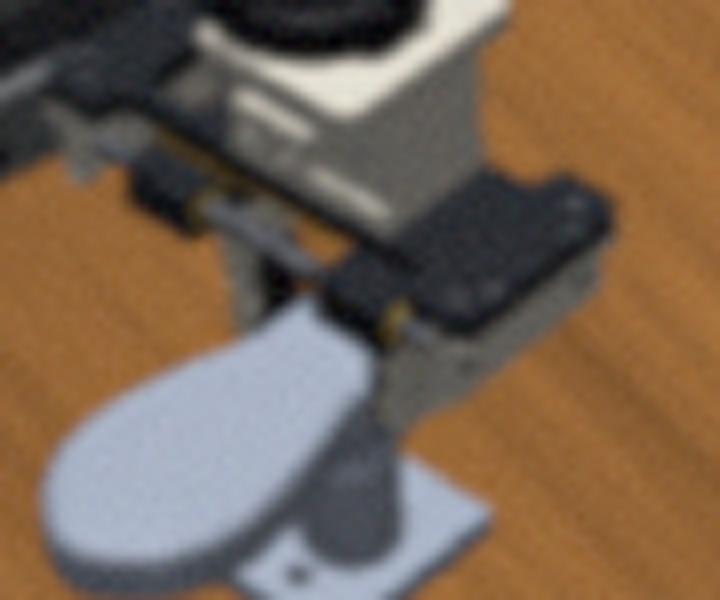

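Emit:
{"name": "carry_out", "arguments": {
  "deltas": [
    [-0.3,0,0,0,0,0],
    [-0.7,0,0,0,0,0],
    [-1,0,0,0,0,0],
    [-1,0,0,0,0,0],
    [-0.9,0,0,0,0,0]
  ]
}}

```text
t: 6.0
eef_pos: [0.4795, -0.1767, 0.2275]
ee_rot: [-0.193, 1.553, -3.096]
force: [1.1, -0.1, -6.6]
width: 0.0498
```

Emit:
{"name": "carry_out", "arguments": {
  "deltas": [
    [-0.3,0,0,0,0,0],
    [-0.02,0,0,0,0,0]
  ]
}}

```text
t: 6.2
eef_pos: [0.4815, -0.1769, 0.2478]
ee_rot: [-0.065, 1.562, -2.967]
force: [0.1, -0.0, -6.2]
width: 0.0498
```

```bash

python3 -c "
from h import *;np.set_printoptions(suppress=True)
plan([.5155,.1776,.24],-.055)
s,P,R=cur()
snap('scene',220,60,130,110,6,'s7')
"
```

```text
t 6.2 pos [ 0.4815 -0.1769  0.2478] force [ 0.1 -0.  -6.2] mom [ 0.01 -0.06  0.01] w 0.0498
tool axes (cols)
 [[-0.008  0.237 -0.971]
 [-0.001 -0.971 -0.237]
 [-1.    -0.001  0.008]]
turn units [-40.78   0.01   0.17]
turn units [ 4.22  0.12 -0.01]
shift units [ 0.174 -8.408 -2.931]
yaw -2.9019
```

View pics/s7.png

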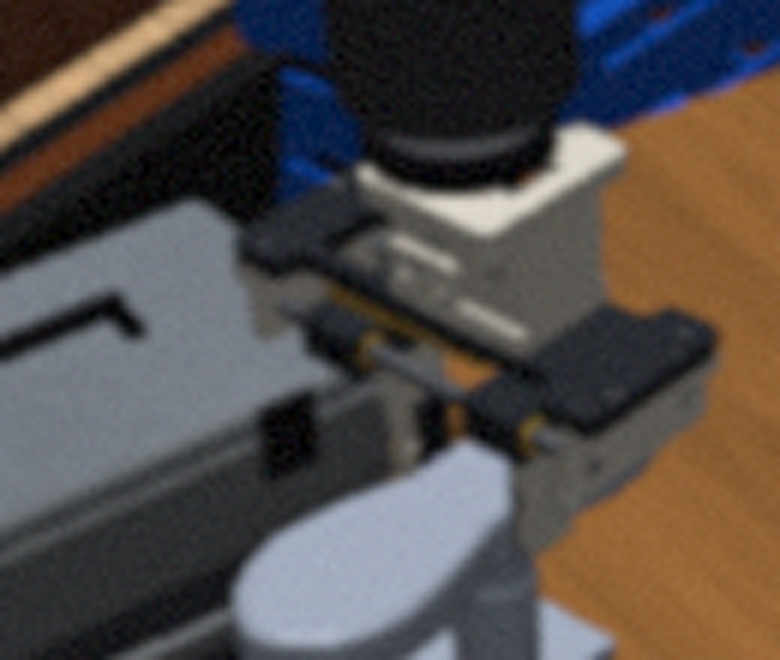

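Emit:
{"name": "carry_out", "arguments": {
  "deltas": [
    [-0.02,0,0,0.85,0,0],
    [-0.02,0,0,0.85,0.1,0],
    [-0.02,0,0,0.85,0,0],
    [-0.02,0,0,0.85,0,0],
    [-0.02,0,0,0.8,0,0]
  ]
}}

```text
t: 6.75
eef_pos: [0.4761, -0.1757, 0.2444]
ee_rot: [-0.115, 1.557, 2.962]
force: [-0.6, -0.5, -6.1]
width: 0.0491
```

```bash

python3 -c "
from h import *;np.set_printoptions(suppress=True)
plan([.5155,.1776,.24],-.055)
"
```

```text
t 6.75 pos [ 0.4761 -0.1757  0.2444] force [-0.6 -0.5 -6.1] mom [-0.09 -0.05 -0.01] w 0.0491
tool axes (cols)
 [[-0.014 -0.065 -0.998]
 [ 0.003 -0.998  0.065]
 [-1.    -0.002  0.014]]
turn units [44.86  0.04 -0.32]
turn units [-0.14  0.2   0.02]
shift units [ 0.118 -8.878 -0.412]
yaw 3.0767
```

Emit:
{"name": "carry_out", "arguments": {
  "deltas": [
    [-0.04,-1,-0.08,0,0.1,0],
    [-0.04,-1,-0.08,0,0.1,0],
    [-0.04,-1,-0.08,0,0,0],
    [-0.04,-1,-0.08,0,0,0],
    [-0.04,-1,-0.08,0,0,0]
  ]
}}

```text
t: 7.25
eef_pos: [0.5001, 0.024, 0.2441]
ee_rot: [0.106, 1.555, -3.113]
force: [1.5, -0.3, -6.2]
width: 0.0496
```

```bash

python3 -c "
from h import *;np.set_printoptions(suppress=True)
plan([.5155,.1776,.24],-.055)
"
```

```text
t 7.25 pos [0.5001 0.024  0.2441] force [ 1.5 -0.3 -6.2] mom [-0.04 -0.31 -0.  ] w 0.0496
tool axes (cols)
 [[-0.015 -0.077 -0.997]
 [-0.    -0.997  0.077]
 [-1.     0.002  0.015]]
turn units [44.68 -0.03 -0.34]
turn units [-0.32  0.22 -0.02]
shift units [ 0.094 -3.858 -0.088]
yaw 3.0642
```

Emit:
{"name": "carry_out", "arguments": {
  "deltas": [
    [-0.04,-1,-0.04,-0.1,0.15,0],
    [-0.04,-1,-0.04,-0.1,0.1,0],
    [-0.04,-1,-0.03,-0.1,0,0],
    [-0.04,-0.7,-0.03,0,0,0],
    [-0.03,-0.1,-0.02,0,0,0]
  ]
}}

```text
t: 7.75
eef_pos: [0.5118, 0.184, 0.2427]
ee_rot: [0.647, 1.558, -2.547]
force: [0.3, -0.9, -6.2]
width: 0.0494
```

Emit:
{"name": "carry_out", "arguments": {
  "deltas": [
    [-0.03,0,0,0,0.05,0]
  ]
}}

```text
t: 7.85
eef_pos: [0.5109, 0.1845, 0.2421]
ee_rot: [0.803, 1.557, -2.389]
force: [0.1, -0.4, -6.5]
width: 0.0498
```

```bash

python3 -c "
from h import *;np.set_printoptions(suppress=True)
plan([.5155,.1776,.24],-.055)
s,P,R=cur()
snap('scene',300,190,140,130,5,'s8')
snap('top',180,170,150,120,5,'t8')
"
```

```text
t 7.85 pos [0.5109 0.1845 0.2421] force [ 0.1 -0.4 -6.5] mom [-0.04 -0.01  0.01] w 0.0498
tool axes (cols)
 [[-0.01  -0.051 -0.999]
 [-0.009 -0.999  0.051]
 [-1.     0.01   0.009]]
turn units [-44.94   0.22   0.21]
turn units [ 0.06  0.13 -0.14]
shift units [ 0.054  0.165 -0.123]
yaw 3.0906
```

View pics/s8.png

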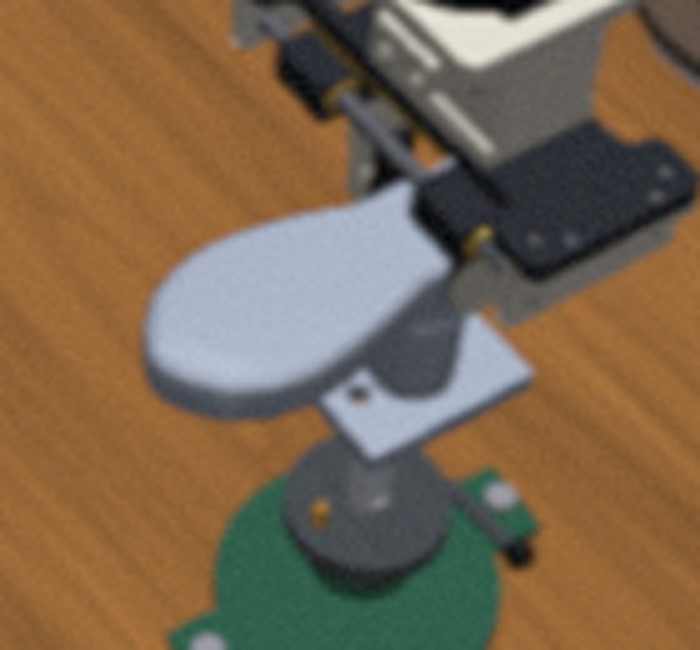

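View pics/t8.png

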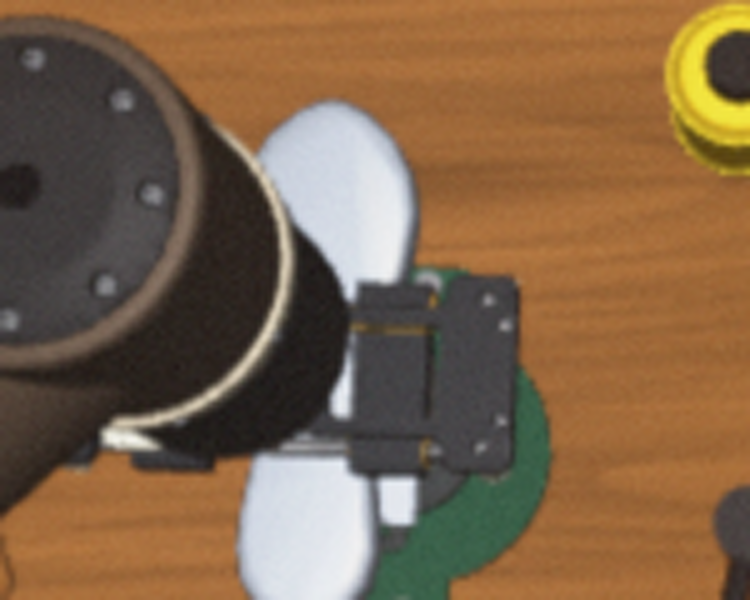

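```bash

python3 -c "
from h import *;np.set_printoptions(suppress=True,precision=4)
K['s8']=('scene',300,190,5);K['t8']=('top',180,170,5)
z=.1835
Q=cr('s8',[[533,372],[375,460],[320,402],[358,393]],z);print(Q)
d=Q[1]-Q[0];e=Q[2]-Q[1];print(np.linalg.norm(d),np.arctan2(d[1],d[0]),np.linalg.norm(e),np.arctan2(e[1],e[0])+np.pi/2)
a=-.055;u=np.array([np.cos(a),np.sin(a)]);v=np.array([-u[1],u[0]])
print('centre from mid near edge',(Q[0]+Q[1])/2-.031*v,'from toe edge',(Q[1]+Q[2])/2-.043*u,'from hole',Q[3]-.028*u)
print('top heel flange edges', cr('t8',[[383,525],[415,525]],z), 'toe/heel tips',cr('t8',[[333,100]],.2835))
print('stand in s8: pin',cr('s8',[320,505],.096),'root',cr('s8',[373,503],.08))
"
```

```text
[[0.4699 0.2184]
 [0.556  0.215 ]
 [0.5558 0.1775]
 [0.5393 0.1832]]
0.08613961195822158 -0.03960977413526573 0.03754040669433119 -0.0058381590876877
centre from mid near edge [0.5112 0.1857] from toe edge [0.5129 0.1986] from hole [0.5113 0.1847]
top heel flange edges [[0.4624 0.1706]
 [0.462  0.1557]] toe/heel tips [[0.6405 0.1767]]
stand in s8: pin [[0.5476 0.1757]] root [[0.5188 0.1813]]
```

Emit:
{"name": "carry_out", "arguments": {
  "deltas": [
    [0,0.1,-0.1,0,0.15,-0.12],
    [0,0.08,-0.1,0,0.05,-0.05],
    [0,0.03,-0.03,0,0.05,0],
    [-0.02,0,-0.02,0,0.03,0]
  ]
}}

```text
t: 8.35
eef_pos: [0.5207, 0.17, 0.2432]
ee_rot: [-2.898, 1.559, 0.188]
force: [-0.5, -0.0, -5.1]
width: 0.0494
```

```bash

python3 -c "
from h import *;np.set_printoptions(suppress=True)
plan([.5186,.1766,.215],-.055)
"
```

```text
t 8.35 pos [0.5207 0.17   0.2432] force [-0.5 -0.  -5.1] mom [-0.06  0.11  0.03] w 0.0494
tool axes (cols)
 [[ 0.012 -0.056 -0.998]
 [ 0.002 -0.998  0.056]
 [-1.    -0.003 -0.012]]
turn units [44.98  0.07  0.27]
turn units [-0.01 -0.17  0.04]
shift units [ 0.705 -0.159  0.07 ]
yaw 3.0856
```

Emit:
{"name": "carry_out", "arguments": {
  "deltas": [
    [0.2,-0.08,0.03,0,-0.1,0],
    [0.2,-0.04,0.01,0,-0.03,0],
    [0.15,0,0,0,0,0],
    [0,0,0,0,0,0]
  ]
}}

```text
t: 8.75
eef_pos: [0.5194, 0.1747, 0.2192]
ee_rot: [-2.092, 1.567, 0.992]
force: [0.4, 0.6, -7.0]
width: 0.0495
```

```bash

python3 -c "
from h import *;np.set_printoptions(suppress=True)
plan([.5186,.1766,.209],-.055)
"
```

```text
t 8.75 pos [0.5194 0.1747 0.2192] force [ 0.4  0.6 -7. ] mom [-0.14  0.06  0.  ] w 0.0495
tool axes (cols)
 [[ 0.002 -0.057 -0.998]
 [ 0.003 -0.998  0.057]
 [-1.    -0.003 -0.002]]
turn units [44.96  0.08  0.04]
turn units [-0.04 -0.03  0.05]
shift units [ 0.256 -0.045  0.022]
yaw 3.0841
```

Tool nearly vertical and within 2 mm. I'll check with both cameras just above the spindle.

Emit:
{"name": "carry_out", "arguments": {
  "deltas": [
    [0.08,-0.03,0.015,0,0,0.04],
    [0.0,-0.01,0.005,0,0,0]
  ]
}}

```text
t: 8.95
eef_pos: [0.5185, 0.1766, 0.2153]
ee_rot: [2.796, 1.57, -0.402]
force: [0.1, 0.0, -5.9]
width: 0.0499
```

```bash

python3 -c "
from h import *;np.set_printoptions(suppress=True)
plan([.5186,.1766,.209],-.055)
snap('scene',310,220,110,100,7,'s9')
"
```

```text
t 8.95 pos [0.5185 0.1766 0.2153] force [ 0.1  0.  -5.9] mom [-0.03  0.02  0.  ] w 0.0499
tool axes (cols)
 [[ 0.001 -0.057 -0.998]
 [-0.001 -0.998  0.057]
 [-1.     0.    -0.001]]
turn units [44.97 -0.01  0.03]
turn units [-0.03 -0.02 -0.01]
shift units [ 0.156 -0.001 -0.003]
yaw 3.0845
```

View pics/s9.png

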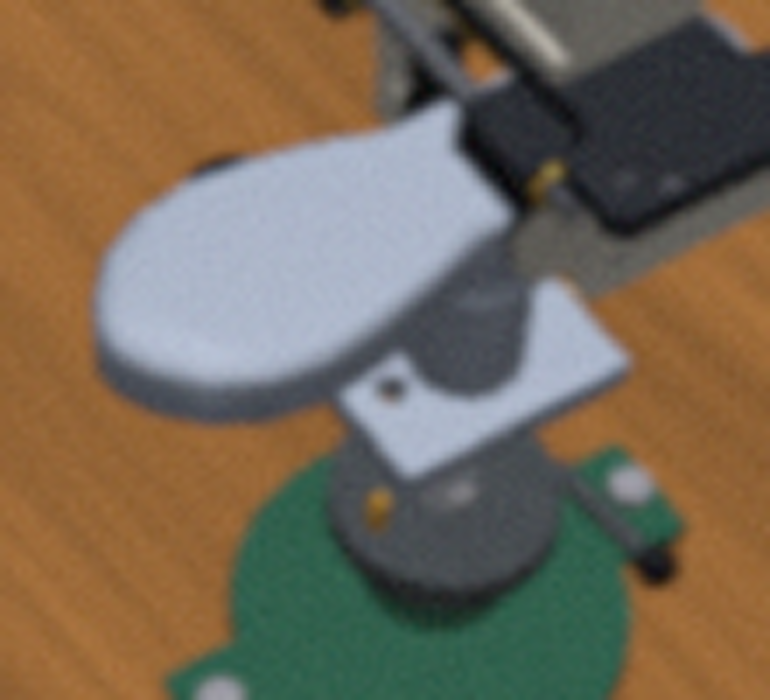

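```bash

python3 -c "
from h import *;np.set_printoptions(suppress=True,precision=4)
K['s9']=('scene',310,220,7)
z=.1565
Q=cr('s9',[[632,360],[408,479],[390,388],[553,278]],z);print(Q)
d=Q[0]-Q[1];print(np.linalg.norm(d),np.arctan2(-d[1],-d[0]))
a=-.05;u=np.array([np.cos(a),np.sin(a)]);v=np.array([-u[1],u[0]])
print('near edge',(Q[0]+Q[1])/2-.031*v,'hole',Q[2]-.028*u,'diag',(Q[1]+Q[3])/2)
print('pin',cr('s9',[379,495],.096))
"
```

```text
[[0.4776 0.2114]
 [0.5646 0.206 ]
 [0.5473 0.1755]
 [0.4762 0.1714]]
0.08719893593526827 -0.0621440759189409
near edge [0.5196 0.1778] hole [0.5194 0.1769] diag [0.5204 0.1887]
pin [[0.5468 0.1752]]
```

Emit:
{"name": "carry_out", "arguments": {
  "deltas": [
    [0.08,0,0,0,0,0],
    [0.08,0,0,0,0,0],
    [0.08,0,0,0,0,0],
    [0,0,0,0,0,0]
  ]
}}

```text
t: 9.4
eef_pos: [0.519, 0.1771, 0.2058]
ee_rot: [-2.919, 1.568, 0.166]
force: [-0.8, -0.1, -6.9]
width: 0.0494
```

```bash

python3 -c "
from h import *;np.set_printoptions(suppress=True)
plan([.5186,.1766,.18],-.055)
"
```

```text
t 9.4 pos [0.519  0.1771 0.2058] force [-0.8 -0.1 -6.9] mom [-0.08  0.04  0.02] w 0.0494
tool axes (cols)
 [[ 0.003 -0.056 -0.998]
 [ 0.    -0.998  0.056]
 [-1.    -0.001 -0.003]]
turn units [44.98  0.01  0.06]
turn units [-0.02 -0.04  0.01]
shift units [0.646 0.013 0.01 ]
yaw 3.0851
```

Emit:
{"name": "carry_out", "arguments": {
  "deltas": [
    [0.07,0.01,0.01,0,-0.03,0],
    [0.07,0,0,0,0,0]
  ]
}}

```text
t: 9.6
eef_pos: [0.5188, 0.1767, 0.2003]
ee_rot: [-2.439, 1.569, 0.646]
force: [-1.0, -0.9, -6.7]
width: 0.0497
```

Emit:
{"name": "carry_out", "arguments": {
  "deltas": [
    [0.07,0,0,0,0,0],
    [0.07,0,0,0,0,0]
  ]
}}

```text
t: 9.8
eef_pos: [0.5189, 0.1767, 0.1943]
ee_rot: [-2.454, 1.569, 0.631]
force: [0.2, 0.6, -5.9]
width: 0.0499
```

```bash

python3 -c "
from h import *;np.set_printoptions(suppress=True)
plan([.5186,.1766,.18],-.055)
"
```

```text
t 9.8 pos [0.5189 0.1767 0.1943] force [ 0.2  0.6 -5.9] mom [-0.05  0.07 -0.05] w 0.0499
tool axes (cols)
 [[ 0.001 -0.057 -0.998]
 [ 0.001 -0.998  0.057]
 [-1.    -0.001 -0.001]]
turn units [44.98  0.02  0.03]
turn units [-0.02 -0.02  0.02]
shift units [0.357 0.003 0.007]
yaw 3.085
```

Emit:
{"name": "carry_out", "arguments": {
  "deltas": [
    [0.08,0,0,0,0,0],
    [0.08,0,0,0,0,0]
  ]
}}

```text
t: 10.0
eef_pos: [0.5189, 0.1767, 0.1873]
ee_rot: [-2.482, 1.569, 0.603]
force: [0.4, -0.3, -6.3]
width: 0.0492
```

Emit:
{"name": "carry_out", "arguments": {
  "deltas": [
    [0.08,0,0,0,0,0],
    [0.08,0,0,0,0,0]
  ]
}}

```text
t: 10.2
eef_pos: [0.5189, 0.1766, 0.1802]
ee_rot: [-2.489, 1.569, 0.596]
force: [0.2, -0.1, -5.9]
width: 0.0495
```

Emit:
{"name": "carry_out", "arguments": {
  "deltas": [
    [0.08,0,0,0,0,0],
    [0.08,0,0,0,0,0]
  ]
}}

```text
t: 10.4
eef_pos: [0.5189, 0.1767, 0.1732]
ee_rot: [-2.486, 1.569, 0.599]
force: [0.0, -0.1, -5.2]
width: 0.0495
```

```bash

python3 -c "
from h import *;np.set_printoptions(suppress=True)
plan([.5186,.1766,.1665],-.055)
"
```

```text
t 10.4 pos [0.5189 0.1767 0.1732] force [ 0.  -0.1 -5.2] mom [-0.06  0.   -0.01] w 0.0495
tool axes (cols)
 [[ 0.001 -0.057 -0.998]
 [ 0.001 -0.998  0.057]
 [-1.    -0.001 -0.001]]
turn units [44.98  0.02  0.03]
turn units [-0.02 -0.02  0.01]
shift units [0.168 0.003 0.008]
yaw 3.085
```

Emit:
{"name": "carry_out", "arguments": {
  "deltas": [
    [0.05,0,0,0,0,0],
    [0.05,0,0,0,0,0]
  ]
}}

```text
t: 10.6
eef_pos: [0.5189, 0.1766, 0.1686]
ee_rot: [-2.525, 1.57, 0.56]
force: [0.2, 0.5, -5.6]
width: 0.0495
```

Emit:
{"name": "carry_out", "arguments": {
  "deltas": [
    [0.03,0,0,0,0,0],
    [0.03,0,0,0,0,0]
  ]
}}

```text
t: 10.8
eef_pos: [0.5189, 0.1767, 0.1659]
ee_rot: [-2.548, 1.57, 0.537]
force: [0.0, 0.1, -6.5]
width: 0.0495
```

Emit:
{"name": "carry_out", "arguments": {
  "deltas": [
    [0.03,0,0,0,0,0],
    [0.03,0,0,0,0,0]
  ]
}}

```text
t: 11.0
eef_pos: [0.519, 0.1767, 0.1635]
ee_rot: [-2.555, 1.569, 0.53]
force: [-0.3, -0.2, -5.9]
width: 0.0495
```

Emit:
{"name": "carry_out", "arguments": {
  "deltas": [
    [0.03,0,0,0,0,0],
    [0.03,0,0,0,0,0]
  ]
}}

```text
t: 11.2
eef_pos: [0.5191, 0.1768, 0.161]
ee_rot: [-2.538, 1.569, 0.548]
force: [0.0, 0.6, -6.6]
width: 0.0495
```

Emit:
{"name": "carry_out", "arguments": {
  "deltas": [
    [0.03,0,0,0,0,0]
  ]
}}

```text
t: 11.3
eef_pos: [0.5193, 0.1768, 0.16]
ee_rot: [-2.658, 1.569, 0.427]
force: [-0.6, 0.3, -0.8]
width: 0.0496
```

Emit:
{"name": "carry_out", "arguments": {
  "deltas": [
    [0.03,0,0,0,0,0]
  ]
}}

```text
t: 11.4
eef_pos: [0.5198, 0.1768, 0.1596]
ee_rot: [-2.813, 1.568, 0.272]
force: [-1.6, -0.8, 3.0]
width: 0.05
```

```bash

python3 -c "
from h import *;np.set_printoptions(suppress=True)
plan([.5186,.1766,.1505],-.055)
snap('scene',310,220,110,100,7,'s10')
plan([.5186,.1766,.1505],-.055)
"
```

```text
t 11.4 pos [0.5198 0.1768 0.1596] force [-1.6 -0.8  3. ] mom [-0.48  1.   -0.04] w 0.05
tool axes (cols)
 [[ 0.003 -0.056 -0.998]
 [ 0.001 -0.998  0.056]
 [-1.    -0.001 -0.003]]
turn units [44.99  0.02  0.07]
turn units [-0.01 -0.04  0.02]
shift units [0.228 0.006 0.03 ]
yaw 3.0856
t 11.45 pos [0.5197 0.1768 0.1596] force [-1.  -0.8  2.4] mom [-0.34  0.86  0.  ] w 0.0496
tool axes (cols)
 [[ 0.003 -0.056 -0.998]
 [ 0.001 -0.998  0.056]
 [-1.    -0.001 -0.003]]
turn units [44.99  0.03  0.07]
turn units [-0.01 -0.04  0.02]
shift units [0.227 0.007 0.029]
yaw 3.0856
```

View pics/s10.png

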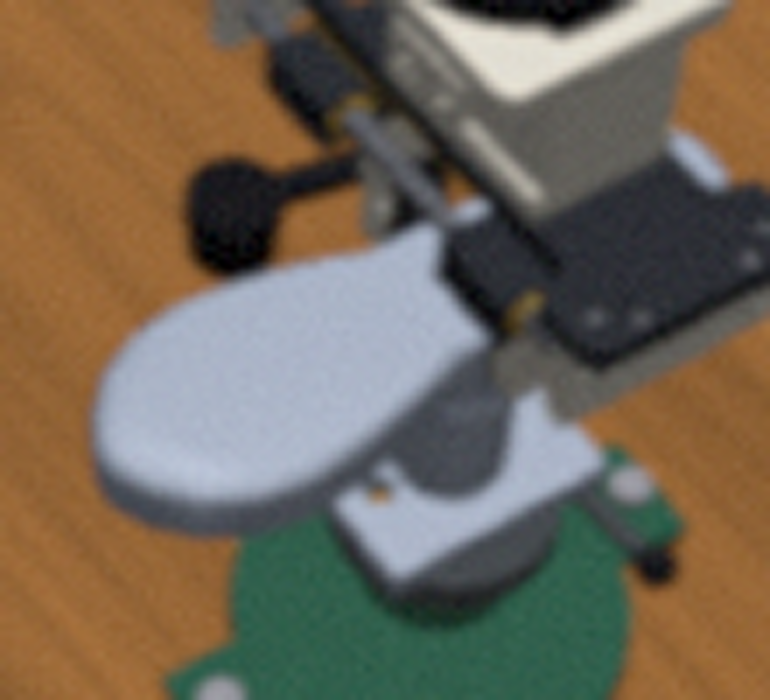

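The brass pin shows inside the flange hole at (380,492) in the crop. The TCP height also matches the flange resting on the spring balls, 10 mm above the seat. I'll press gently and increase in small steps.

Emit:
{"name": "carry_out", "arguments": {
  "deltas": [
    [0.05,0,0.02,0,-0.04,0]
  ]
}}

```text
t: 11.55
eef_pos: [0.5198, 0.1769, 0.159]
ee_rot: [-2.571, 1.568, 0.515]
force: [-1.3, -1.7, 7.6]
width: 0.0494
```

Emit:
{"name": "carry_out", "arguments": {
  "deltas": [
    [0.07,0,0.01,0,-0.02,0]
  ]
}}

```text
t: 11.65
eef_pos: [0.5202, 0.1771, 0.1577]
ee_rot: [-2.5, 1.567, 0.587]
force: [-2.8, -1.2, 5.6]
width: 0.0493
```

Emit:
{"name": "carry_out", "arguments": {
  "deltas": [
    [0.07,0,0.03,0,-0.05,0]
  ]
}}

```text
t: 11.75
eef_pos: [0.5193, 0.1772, 0.1556]
ee_rot: [-1.71, 1.568, 1.377]
force: [-0.5, -1.3, 0.4]
width: 0.0498
```

Emit:
{"name": "carry_out", "arguments": {
  "deltas": [
    [0.07,0,0.03,0,-0.05,0]
  ]
}}

```text
t: 11.85
eef_pos: [0.5187, 0.1774, 0.1533]
ee_rot: [-1.056, 1.567, 2.032]
force: [1.2, -1.1, -0.1]
width: 0.0496
```

```bash

python3 -c "
from h import *;np.set_printoptions(suppress=True)
plan([.519,.1768,.1505],-.055)
"
```

```text
t 11.85 pos [0.5187 0.1774 0.1533] force [ 1.2 -1.1 -0.1] mom [-0.78 -0.5  -0.05] w 0.0496
tool axes (cols)
 [[-0.002 -0.054 -0.999]
 [ 0.003 -0.999  0.054]
 [-1.    -0.003  0.002]]
turn units [-44.99  -0.07   0.04]
turn units [0.01 0.03 0.05]
shift units [ 0.07   0.015 -0.009]
yaw 3.0873
```

Emit:
{"name": "carry_out", "arguments": {
  "deltas": [
    [0.05,0.01,-0.01,0,0.03,0.05]
  ]
}}

```text
t: 11.95
eef_pos: [0.5193, 0.177, 0.1513]
ee_rot: [2.941, 1.57, -0.255]
force: [-4.4, 0.5, 9.5]
width: 0.0495
```

Emit:
{"name": "carry_out", "arguments": {
  "deltas": [
    [0.04,0.01,0,0,0,0.02]
  ]
}}

```text
t: 12.05
eef_pos: [0.5194, 0.1771, 0.1512]
ee_rot: [2.597, 1.569, -0.599]
force: [-12.2, 1.0, 26.6]
width: 0.0495
```

```bash

python3 -c "
from h import *;np.set_printoptions(suppress=True)
plan([.519,.1768,.1505],-.055)
"
```

```text
t 12.05 pos [0.5194 0.1771 0.1512] force [-12.2   1.   26.6] mom [0.53 4.79 0.03] w 0.0495
tool axes (cols)
 [[ 0.002 -0.054 -0.999]
 [-0.001 -0.999  0.054]
 [-1.     0.001 -0.002]]
turn units [-44.98   0.02  -0.04]
turn units [ 0.02 -0.02 -0.01]
shift units [0.018 0.007 0.01 ]
yaw 3.0876
```

Emit:
{"name": "carry_out", "arguments": {
  "deltas": [
    [0,0,0.02,0,0,0],
    [0,0,0.01,0,0,0]
  ]
}}

```text
t: 12.25
eef_pos: [0.5183, 0.1774, 0.1512]
ee_rot: [2.83, 1.568, -0.365]
force: [2.4, -2.3, -1.4]
width: 0.0494
```

```bash

python3 -c "
from h import *;np.set_printoptions(suppress=True)
plan([.519,.1768,.1505],-.055)
snap('scene',310,220,110,100,7,'s11')
"
```

```text
t 12.25 pos [0.5183 0.1774 0.1512] force [ 2.4 -2.3 -1.4] mom [-0.79 -0.87 -0.  ] w 0.0494
tool axes (cols)
 [[ 0.002 -0.054 -0.999]
 [-0.001 -0.999  0.054]
 [-1.     0.001 -0.002]]
turn units [-44.98   0.02  -0.05]
turn units [ 0.02 -0.03 -0.01]
shift units [ 0.018  0.014 -0.018]
yaw 3.0879
```

View pics/s11.png

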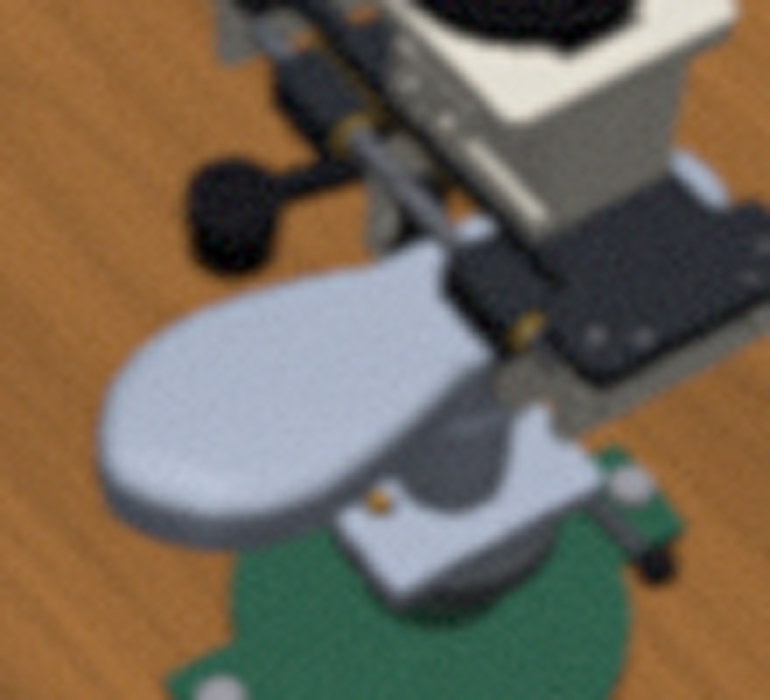

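The TCP stopped hard at 0.1512. That matches the pick-up offset of 0.071 plus the seat height of 0.080, so the flange is flush. I'll let go now.

Emit:
{"name": "carry_out", "arguments": {
  "deltas": [
    [-0.02,0,0,0,0,0],
    [-0.02,0,0,0,0,0],
    [-0.02,0,0,0,0,0],
    [-0.02,0,0,0,0,0],
    [-0.02,0,0,0,0,0]
  ],
  "hand": 0
}}

```text
t: 12.8
eef_pos: [0.5188, 0.1779, 0.1551]
ee_rot: [3.027, 1.568, -0.169]
force: [0.6, 0.0, 0.0]
width: 0.0835
```

Emit:
{"name": "carry_out", "arguments": {
  "deltas": [
    [-0.02,0,0,0,0,0],
    [-0.02,0,0,0,0,0]
  ]
}}

```text
t: 13.0
eef_pos: [0.5188, 0.178, 0.1569]
ee_rot: [3.097, 1.568, -0.098]
force: [-0.9, 0.0, 0.7]
width: 0.0873
```

Emit:
{"name": "carry_out", "arguments": {
  "deltas": [
    [-0.5,0,0,0,0,0],
    [-1,0,0,0,0,0],
    [-1,0,0,0,0,0],
    [-0.8,0,0,0,0,0],
    [-0.1,0,0,0,0,0]
  ]
}}

```text
t: 13.5
eef_pos: [0.5175, 0.1771, 0.2966]
ee_rot: [1.375, 1.568, -1.821]
force: [0.1, -0.3, 1.0]
width: 0.0877
```

Emit:
{"name": "carry_out", "arguments": {
  "deltas": [
    [0,-1,0,0,0,0],
    [0,-1,0,0,0,0],
    [0,-1,0,0,0,0],
    [0,-1,0,0,0,0],
    [0,-0.5,0,0,0,0]
  ]
}}

```text
t: 14.0
eef_pos: [0.5279, 0.3603, 0.299]
ee_rot: [-2.796, 1.568, 0.286]
force: [1.3, -0.3, -0.4]
width: 0.0875
```

```bash

python3 -c "
from h import *;np.set_printoptions(suppress=True)
plan([.519,.1768,.1505],-.055)
a=-.054;u=np.array([np.cos(a),np.sin(a),0]);v=np.array([-u[1],u[0],0]);c=np.array([.519,.1772,0])
D=[c+i*.043*u+j*.031*v+[0,0,.092] for i,j in((1,1),(-1,1),(1,-1),(-1,-1))]
snap('scene',310,220,110,100,7,'s12',D)
snap('top',200,180,120,120,6,'t12')
"
```

```text
t 14.0 pos [0.5279 0.3603 0.299 ] force [ 1.3 -0.3 -0.4] mom [-0.12  0.01  0.03] w 0.0875
tool axes (cols)
 [[ 0.003 -0.059 -0.998]
 [ 0.001 -0.998  0.059]
 [-1.    -0.001 -0.003]]
turn units [44.94  0.02  0.07]
turn units [-0.06 -0.04  0.02]
shift units [ 3.709  4.598 -0.037]
yaw 3.0823
```

View pics/s12.png

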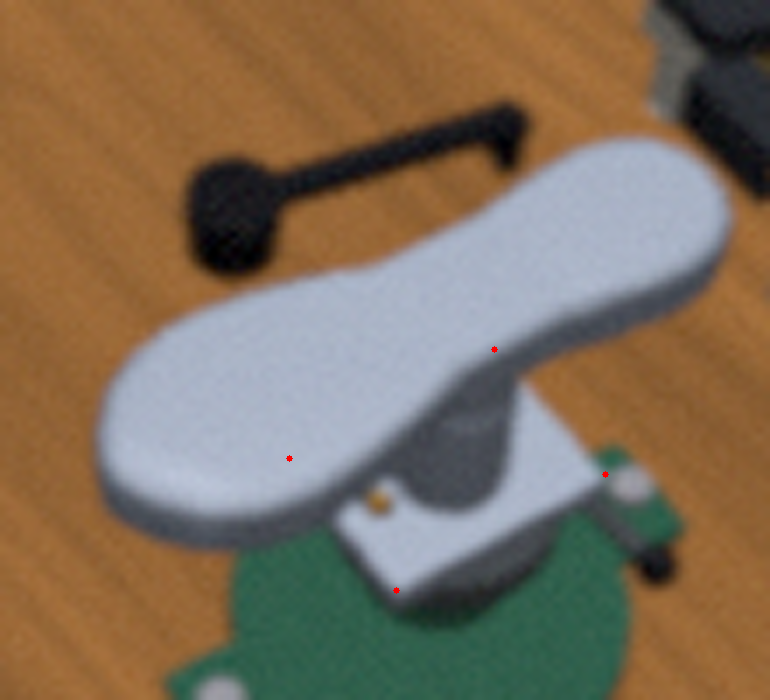

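View pics/t12.png

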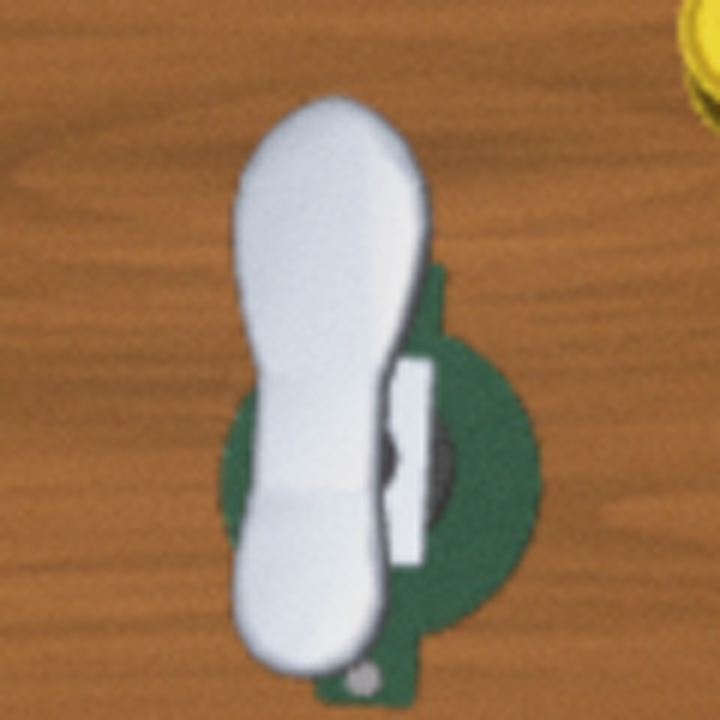

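```bash

python3 -c "
import cv2,numpy as np
a,b,c=[cv2.cvtColor(cv2.imread(f'pics/full_s{i}.png'),cv2.COLOR_BGR2GRAY).astype(np.float32) for i in(11,12,10)]
for nm,s in(('flange',np.s_[292:310,354:394]),('toe',np.s_[255:300,318:365])):
    w=cv2.createHanningWindow(a[s].shape[::-1],cv2.CV_32F)
    print(nm,'11->12',cv2.phaseCorrelate(a[s],b[s],w),'10->11',cv2.phaseCorrelate(c[s],a[s],w))
"
```

```text
flange 11->12 ((-0.20163718874776393, -0.09828684349542449), 1.0727383143372007) 10->11 ((0.19158243300804756, 1.7661767373004675), 1.178056894408332)
toe 11->12 ((-0.25968544230329726, 0.5836527997390881), 1.0329532671857764) 10->11 ((0.8112747207300792, 1.9023835561098466), 0.6844614565372467)
```

Flush by the numbers, but image registration suggests the toe settled about 2 mm after release. I'll confirm with a gentle press on the sole over the bore axis using the closed fingers.

Emit:
{"name": "carry_out", "arguments": {
  "deltas": [
    [0.1,1,0,0,0,0],
    [0.1,1,0,0,0,0],
    [0.1,1,0,0,0,0],
    [0.1,1,0,0,0,0],
    [0.1,0.4,0,0,0,0]
  ],
  "hand": 1,
  "newtons": 20
}}

```text
t: 14.6
eef_pos: [0.5158, 0.1782, 0.2752]
ee_rot: [1.531, 1.568, -1.665]
force: [0.2, 0.4, -0.8]
width: 0.0533
```

Emit:
{"name": "carry_out", "arguments": {
  "deltas": [
    [0.1,0,0,0,0,0],
    [0.05,0,0,0,0,0],
    [0.05,0,0,0,0,0]
  ]
}}

```text
t: 14.9
eef_pos: [0.5154, 0.1751, 0.2672]
ee_rot: [1.865, 1.568, -1.335]
force: [-0.7, -0.2, 0.1]
width: 0.029
```

```bash

python3 -c "
from h import *;np.set_printoptions(suppress=True)
plan([.519,.1772,.2],-.055)
"
```

```text
t 14.9 pos [0.5154 0.1751 0.2672] force [-0.7 -0.2  0.1] mom [-0.06 -0.03  0.01] w 0.029
tool axes (cols)
 [[ 0.001 -0.058 -0.998]
 [-0.002 -0.998  0.058]
 [-1.     0.002 -0.001]]
turn units [44.95 -0.05  0.02]
turn units [-0.05 -0.01 -0.03]
shift units [ 1.681 -0.061 -0.085]
yaw 3.0831
```

Emit:
{"name": "carry_out", "arguments": {
  "deltas": [
    [0.5,-0.04,-0.05,0,0,0],
    [0.5,-0.02,-0.02,0,0,0],
    [0.35,0,0,0,0,0],
    [0.02,0,0,0,0,0],
    [0.0,0,0,0,0,0]
  ]
}}

```text
t: 15.4
eef_pos: [0.5196, 0.182, 0.2103]
ee_rot: [2.087, 1.568, -1.108]
force: [-0.1, -0.1, 0.0]
width: 0.0006
```

```bash

python3 -c "
from h import *;np.set_printoptions(suppress=True)
plan([.519,.1772,.192],-.055)
"
```

```text
t 15.4 pos [0.5196 0.182  0.2103] force [-0.1 -0.1  0. ] mom [-0.04 -0.01  0.01] w 0.0006
tool axes (cols)
 [[ 0.001 -0.054 -0.999]
 [-0.002 -0.999  0.054]
 [-1.     0.002 -0.001]]
turn units [-44.98   0.05  -0.03]
turn units [ 0.02 -0.02 -0.03]
shift units [0.457 0.119 0.008]
yaw 3.0877
```

Emit:
{"name": "carry_out", "arguments": {
  "deltas": [
    [0.08,0.06,0,0,0,0],
    [0.08,0.03,0,0,0,0],
    [0.05,0.01,0,0,0,0],
    [0.03,0,0,0,0,0]
  ]
}}

```text
t: 15.8
eef_pos: [0.5205, 0.1792, 0.2021]
ee_rot: [3.02, 1.567, -0.174]
force: [-0.2, -0.1, -0.5]
width: 0.0006
```

Emit:
{"name": "carry_out", "arguments": {
  "deltas": [
    [0.03,0,0,0,0,0],
    [0.02,0,0,0,0,0]
  ]
}}

```text
t: 16.0
eef_pos: [0.5206, 0.1791, 0.2003]
ee_rot: [3.123, 1.566, -0.071]
force: [-0.7, -0.1, -0.4]
width: 0.0002
```

Emit:
{"name": "carry_out", "arguments": {
  "deltas": [
    [0.02,0,0,0,0,0],
    [0.02,0,0,0,0,0]
  ]
}}

```text
t: 16.2
eef_pos: [0.5208, 0.179, 0.1988]
ee_rot: [-3.1, 1.566, -0.011]
force: [-0.5, 0.1, -0.4]
width: 0.0004
```

Emit:
{"name": "carry_out", "arguments": {
  "deltas": [
    [0.04,0.02,0.02,0,-0.03,0],
    [0.04,0.02,0.01,0,-0.03,0],
    [0.03,0,0,0,0,0]
  ]
}}

```text
t: 16.5
eef_pos: [0.5194, 0.1775, 0.1941]
ee_rot: [-2.338, 1.57, 0.751]
force: [-0.7, 0.7, -0.2]
width: 0.0003
```

Emit:
{"name": "carry_out", "arguments": {
  "deltas": [
    [0.025,0,0,0,0,0],
    [0.02,0,0,0,0,0]
  ]
}}

```text
t: 16.7
eef_pos: [0.5193, 0.1774, 0.192]
ee_rot: [-2.33, 1.571, 0.759]
force: [-0.2, 0.2, 0.5]
width: 0.0007
```

Emit:
{"name": "carry_out", "arguments": {
  "deltas": [
    [0.025,0,0,0,0,0],
    [0.02,0,0,0,0,0]
  ]
}}

```text
t: 16.9
eef_pos: [0.5193, 0.1774, 0.1901]
ee_rot: [-2.221, 1.571, 0.867]
force: [0.6, 1.0, 0.8]
width: 0.0002
```

Emit:
{"name": "carry_out", "arguments": {
  "deltas": [
    [0.03,0,0,0,0,0],
    [0.025,0,0,0,0,0]
  ]
}}

```text
t: 17.1
eef_pos: [0.5194, 0.1774, 0.1877]
ee_rot: [-2.411, 1.571, 0.678]
force: [-0.1, 0.1, 0.7]
width: 0.0007
```

Emit:
{"name": "carry_out", "arguments": {
  "deltas": [
    [0.03,0,0,0,0,0],
    [0.025,0,0,0,0,0]
  ]
}}

```text
t: 17.3
eef_pos: [0.5194, 0.1774, 0.1853]
ee_rot: [-2.472, 1.571, 0.617]
force: [-0.0, -0.0, -0.2]
width: 0.0005
```

Emit:
{"name": "carry_out", "arguments": {
  "deltas": [
    [0.03,0,0,0,0,0],
    [0.025,0,0,0,0,0]
  ]
}}

```text
t: 17.5
eef_pos: [0.5194, 0.1774, 0.1829]
ee_rot: [-2.494, 1.571, 0.594]
force: [-1.2, -0.4, -0.0]
width: 0.0007
```

Emit:
{"name": "carry_out", "arguments": {
  "deltas": [
    [0.03,0,0,0,0,0],
    [0.025,0,0,0,0,0]
  ]
}}

```text
t: 17.7
eef_pos: [0.5194, 0.1774, 0.1805]
ee_rot: [-2.455, 1.571, 0.634]
force: [-0.6, -0.6, -1.2]
width: 0.0003
```

```bash

python3 -c "
from h import *;np.set_printoptions(suppress=True)
plan([.519,.1772,.192],-.055)
snap('scene',310,220,110,100,7,'s13')
"
```

```text
t 17.7 pos [0.5194 0.1774 0.1805] force [-0.6 -0.6 -1.2] mom [-0.06  0.02  0.02] w 0.0003
tool axes (cols)
 [[ 0.    -0.053 -0.999]
 [ 0.    -0.999  0.053]
 [-1.    -0.    -0.   ]]
turn units [-44.97  -0.    -0.01]
turn units [ 0.03 -0.    0.  ]
shift units [-0.287  0.007  0.009]
yaw 3.0888
```

View pics/s13.png

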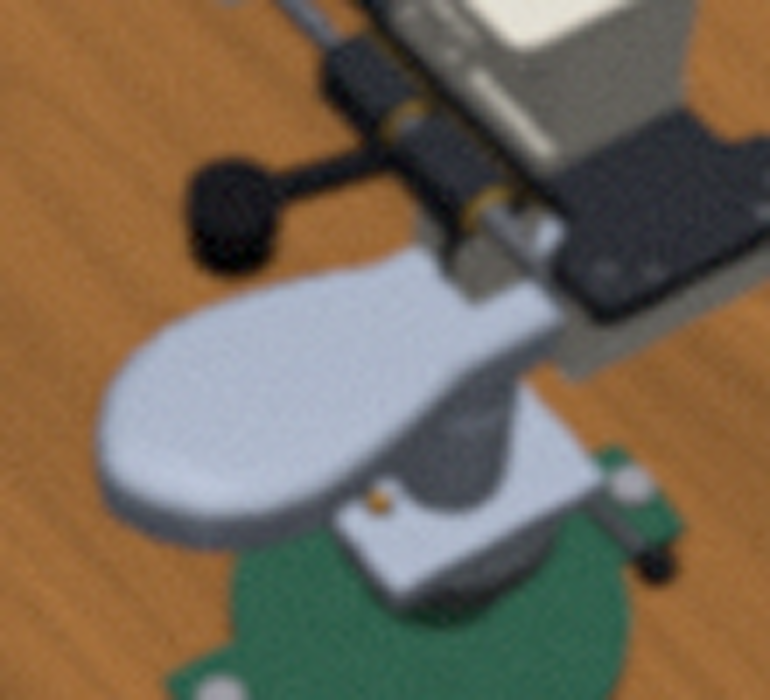

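The fingertips are just above the waist, near (470,300) in the crop. I'll keep going down slowly.

Emit:
{"name": "carry_out", "arguments": {
  "deltas": [
    [0.025,0,0,0,0,0],
    [0.02,0,0,0,0,0]
  ]
}}

```text
t: 17.95
eef_pos: [0.5193, 0.1774, 0.1784]
ee_rot: [-2.093, 1.571, 0.996]
force: [0.4, 0.5, 0.2]
width: 0.0002
```

Emit:
{"name": "carry_out", "arguments": {
  "deltas": [
    [0.02,0,0,0,0,0],
    [0.02,0,0,0,0,0]
  ]
}}

```text
t: 18.15
eef_pos: [0.5194, 0.1774, 0.1768]
ee_rot: [-2.323, 1.571, 0.766]
force: [0.0, 0.2, 0.3]
width: 0.0009
```

Emit:
{"name": "carry_out", "arguments": {
  "deltas": [
    [0.02,0,0,0,0,0],
    [0.02,0,0,0,0,0]
  ]
}}

```text
t: 18.35
eef_pos: [0.5194, 0.1774, 0.175]
ee_rot: [-2.447, 1.571, 0.642]
force: [-1.2, -0.2, 0.5]
width: 0.0006
```

Emit:
{"name": "carry_out", "arguments": {
  "deltas": [
    [0.02,0,0,0,0,0],
    [0.02,0,0,0,0,0]
  ]
}}

```text
t: 18.55
eef_pos: [0.5194, 0.1775, 0.1733]
ee_rot: [-2.3, 1.571, 0.788]
force: [-0.1, 0.3, 0.1]
width: 0.0005
```

Emit:
{"name": "carry_out", "arguments": {
  "deltas": [
    [0.02,0,0,0,0,0],
    [0.02,0,0,0,0,0]
  ]
}}

```text
t: 18.75
eef_pos: [0.5194, 0.1774, 0.1715]
ee_rot: [-2.361, 1.571, 0.727]
force: [-0.2, -0.3, -0.2]
width: 0.0005
```

Emit:
{"name": "carry_out", "arguments": {
  "deltas": [
    [0.02,0,0,0,0,0]
  ]
}}

```text
t: 18.85
eef_pos: [0.5194, 0.1774, 0.1707]
ee_rot: [-2.357, 1.571, 0.731]
force: [-0.2, 0.6, -0.1]
width: 0.0006
```

Emit:
{"name": "carry_out", "arguments": {
  "deltas": [
    [0.02,0,0,0,0,0]
  ]
}}

```text
t: 18.95
eef_pos: [0.5195, 0.1774, 0.1702]
ee_rot: [-2.978, 1.57, 0.11]
force: [-5.1, -0.4, 8.6]
width: 0.0005
```

Emit:
{"name": "carry_out", "arguments": {
  "deltas": [
    [0.02,0,0,0,0,0]
  ]
}}

```text
t: 19.05
eef_pos: [0.5196, 0.1774, 0.1702]
ee_rot: [-3.014, 1.57, 0.075]
force: [-5.6, 0.0, 9.5]
width: 0.0003
```

Emit:
{"name": "carry_out", "arguments": {
  "deltas": [
    [0.02,0,0,0,0,0]
  ]
}}

```text
t: 19.15
eef_pos: [0.5196, 0.1774, 0.1702]
ee_rot: [-2.935, 1.569, 0.155]
force: [-3.8, 0.6, 7.0]
width: 0.0006
```

```bash

python3 -c "
from h import *;np.set_printoptions(suppress=True)
plan([.519,.1772,.192],-.055)
snap('scene',340,230,60,50,12,'s14')
"
```

```text
t 19.15 pos [0.5196 0.1774 0.1702] force [-3.8  0.6  7. ] mom [-0.03  1.39  0.01] w 0.0006
tool axes (cols)
 [[ 0.001 -0.052 -0.999]
 [ 0.    -0.999  0.052]
 [-1.    -0.    -0.001]]
turn units [-44.96  -0.01  -0.03]
turn units [ 0.04 -0.02  0.  ]
shift units [-0.545  0.007  0.013]
yaw 3.0896
```

View pics/s14.png

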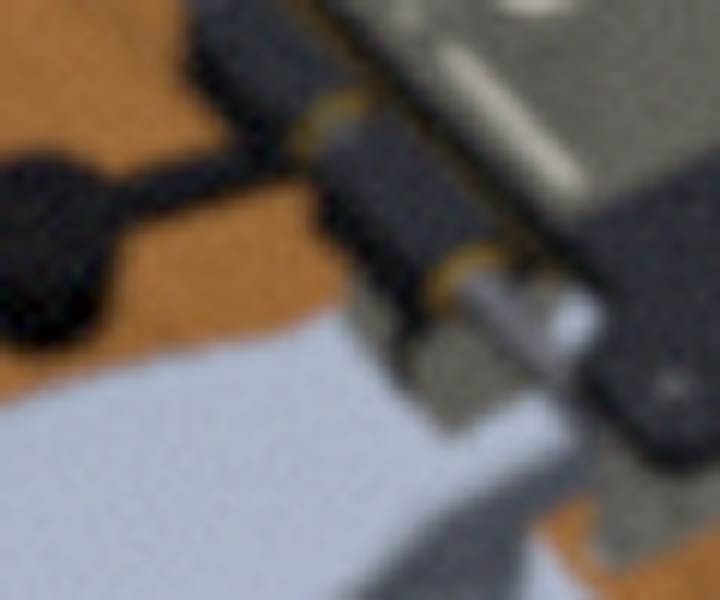

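Emit:
{"name": "carry_out", "arguments": {
  "deltas": [
    [0.04,0,0.01,0,0,0]
  ]
}}

```text
t: 19.3
eef_pos: [0.5196, 0.1775, 0.1701]
ee_rot: [-2.971, 1.568, 0.119]
force: [-5.4, -0.8, 13.9]
width: 0.0004
```

Emit:
{"name": "carry_out", "arguments": {
  "deltas": [
    [0.06,0,0.01,0,-0.02,0]
  ]
}}

```text
t: 19.4
eef_pos: [0.5199, 0.1775, 0.1701]
ee_rot: [-2.92, 1.567, 0.171]
force: [-8.7, -1.9, 21.5]
width: 0.0009
```

Emit:
{"name": "carry_out", "arguments": {
  "deltas": [
    [0.07,0,0.01,0,-0.02,0]
  ]
}}

```text
t: 19.5
eef_pos: [0.5202, 0.1775, 0.1701]
ee_rot: [-2.874, 1.566, 0.218]
force: [-8.1, -1.5, 22.2]
width: 0.0001
```

With 22 N from the fingers plus about 6 N of weight, it does not move at all, so it is home. I'll back away.

Emit:
{"name": "carry_out", "arguments": {
  "deltas": [
    [-0.2,0,0,0,0,0],
    [-0.6,0,0,0,0,0],
    [-1,0,0,0,0,0],
    [-1,0,0,0,0,0],
    [-0.5,0,0,0,0,0]
  ]
}}

```text
t: 20.0
eef_pos: [0.5178, 0.1763, 0.305]
ee_rot: [1.88, 1.569, -1.311]
force: [0.4, -0.2, -0.9]
width: 0.0005
```

Emit:
{"name": "carry_out", "arguments": {
  "deltas": [
    [0,-1,0,0,0,0],
    [0,-1,0,0,0,0],
    [0,-1,0,0,0,0],
    [0,-1,0,0,0,0],
    [0,-0.5,0,0,0,0]
  ]
}}

```text
t: 20.5
eef_pos: [0.5293, 0.3603, 0.3132]
ee_rot: [-2.598, 1.559, 0.489]
force: [0.7, -1.0, -0.3]
width: 0.0007
```

Emit:
{"name": "carry_out", "arguments": {
  "deltas": [
    [-0.01,0,0,0,0,0],
    [-0.01,0,0,0,0,0],
    [-0.01,0,0,0,0,0]
  ]
}}

```text
t: 20.8
eef_pos: [0.5289, 0.3622, 0.3129]
ee_rot: [-2.713, 1.562, 0.377]
force: [-0.1, -1.4, -0.7]
width: 0.0006
```

```bash

python3 -c "
from h import *;np.set_printoptions(suppress=True)
plan([.519,.1772,.192],-.055)
snap('scene',310,220,110,100,7,'s15')
a,b=[cv2.cvtColor(cv2.imread(f'pics/full_s{i}.png'),cv2.COLOR_BGR2GRAY).astype(np.float32) for i in(12,15)]
for s in(np.s_[292:310,354:394],np.s_[255:300,318:365]):
    w=cv2.createHanningWindow(a[s].shape[::-1],cv2.CV_32F);print(cv2.phaseCorrelate(a[s],b[s],w))
"
```

```text
t 20.8 pos [0.5289 0.3622 0.3129] force [-0.1 -1.4 -0.7] mom [-0.08  0.03 -0.  ] w 0.0006
tool axes (cols)
 [[ 0.008 -0.052 -0.999]
 [ 0.003 -0.999  0.052]
 [-1.    -0.004 -0.008]]
turn units [-44.96  -0.08  -0.18]
turn units [ 0.04 -0.12  0.05]
shift units [3.006 4.642 0.029]
yaw 3.0894
((-0.04512914695494885, 0.030318871732008645), 1.0354316274325053)
((-0.019268785867637916, 0.45413616320888295), 1.0473353037127742)
```

View pics/full_s15.png

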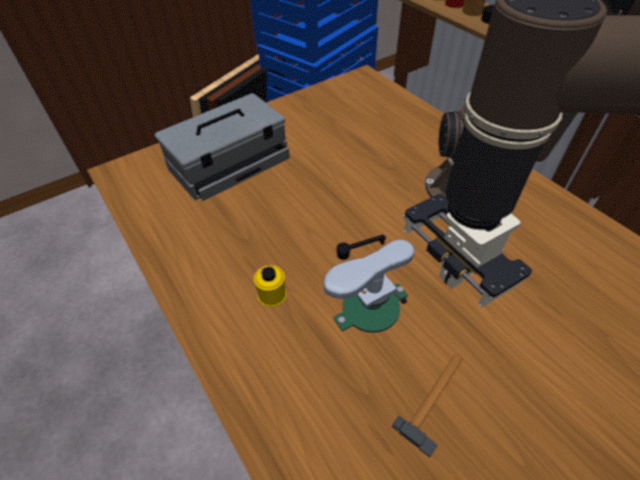

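```bash

python3 -c "
import cv2,numpy as np
G=[cv2.cvtColor(cv2.imread(f'pics/full_s{i}.png'),cv2.COLOR_BGR2GRAY).astype(np.float32) for i in(11,12,13,15)]
# subpixel location of toe lower edge (sole bright->dark side) and heel, per column
def edge(g,cols,r0,r1):
    o=[]
    for c in cols:
        col=g[r0:r1,c-1:c+2].mean(1); i=np.argmin(np.diff(col)); d=np.diff(col); w=-np.clip(d[max(i-2,0):i+3],None,0); o.append(r0+.5+(np.arange(max(i-2,0),max(i-2,0)+len(w))*w).sum()/w.sum())
    return np.mean(o)
for g in G: print('toe lower edge',round(edge(g,range(330,350),280,302),2),'flange',round(edge(g,range(370,385),293,310),2),'heel',round(edge(g,range(395,410),250,268),2))
for g in G[1:3]:
    print(np.abs(G[3]-g)[255:300,318:365].mean())
"
```

```text
toe lower edge 292.26 flange 298.61 heel 258.48
toe lower edge 292.37 flange 298.51 heel 260.4
toe lower edge 292.41 flange 298.47 heel 260.36
toe lower edge 292.36 flange 298.45 heel 260.37
1.8992908
2.2576833
```

Measured at sub-pixel level, the toe, flange and heel edges have not moved (within 0.1 px, about 0.4 mm) since release. The robot is clear, so I'm handing in.

```bash
python3 -c "
from station import arm
print(arm.job_done())"
```

```text
the job is handed in; nothing more can be done
None
```

The last is sole-up on the stand with the pin in its hole, pressed past the spring balls, flange flush by my checks, and let go. I handed the job in at about 21 s of the 72; no verdict was reported.

**How it went:** I gripped the last by the waist and carried it over the spindle. I lined it up to the brass pin from the camera images, so the pin went in without any turning by feel. It stopped on the balls about 10 mm above the seat. About 14 N of down-force (including its weight) pushed them in, and it then slid to a hard stop. The peak push was about 33 N, at that hard stop on the seat.

**Last checks:**
- **Flush:** the tool stopped at 0.1512 m, and I expected 0.151 m. After letting go, I pressed the sole with the closed fingers (22 N, about 28 N with its weight) and it did not move.
- **At rest:** toe, flange and heel edges in the image stayed within 0.1 px from release to hand-in.
- **Surroundings:** the tin, dauber, hammer and drawer look undisturbed in the final picture; I did not measure them.

**Disagreements:**
- **Finger ends:** they are about 20 mm above the reported tool point, in the images and by touch. I used relative measurements instead.
- **Cameras:** the two views differed by 4–5 mm in x.
- **Toe shift:** one image comparison suggested the toe had dropped slightly after release; the edge measurement did not confirm it.

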